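Dock, pin and pull-test a beaker sled, then load and re-test it

TASK

Push the sled fully home into the dock and press the red-headed pin all the way down, then pull-test the empty sled: draw its handle outward until the gauge needle stands in the green band, keep it there for at least a second without ever going into the red, and let it back to zero. Next nest all the aluminium beakers on the sled's ring, the widest first and each narrower one inside it, and pull-test the loaded sled in the same way. Finish with the needle at zero, the pin down and the beakers standing nested; set right any that get knocked aside, and leave the other things alone.

Things in the scene. Friction and masses are not known exactly. Their poses are not given: they have to be found in the camera images.
- dock: fixed docking channel on the table, 285 x 116 mm, blue side rails 31 mm high along its x axis. Origin on the table top under the place where the sled's ring centre lies when the sled is home. Its -x axis is the pull-out direction, its +x the push-home direction; the spring-loaded steel fork is at its +x end.
- sled: grey loose sled, 280 to 460 g, 158 x 88 x 16 mm, sliding along the dock's x under the rail lips. Origin at its underside below the ring centre, axes parallel to the dock's. Starts 30 to 45 mm out; home is x = 0 in the dock's frame, where its holed steel lug bottoms in the fork. Plastic runners: it slides easily (about 1 N).
- sled_bed (a point): centre of the sled's loading surface, 22 mm above the table, inside a rubber ring 73 mm inner diameter and 2.5 mm high
- sled_handle (a point): centre of the black handle bar on two posts at the sled's outer end, 105 mm from the ring centre: 12 mm thick along the sled's x, 78 mm long along its y, 14 mm high, centre 50 mm above the table, 21 mm free beneath it. Loaded, there are 67 mm or more from bar centre to the widest beaker along x.
- pin_top (a point): top of the red pin head (32 mm across, top face level), 78 mm from the ring centre's home place in the dock's +x direction; 61.5 mm above the table when down
- pin (a joint): height of the captive headed pin above seated, m: 0 = head down on its brass boss, pin through the fork and the sled's lug; starts 23 to 28 mm up. Moves straight down under about 4 N and stays where it is left; it stops at about 13 mm if the lug's hole is not under it.
- gauge (a joint): pull gauge: travel of the spring-loaded fork and its black needle toward pull-out, m. 0 = zero mark, 400 N/m, green 20 to 30 mm (8 to 12 N), red from 34 mm, end stop 45 mm. With the pin down the fork follows the sled after up to 4 mm of play. Let go, it springs back to zero; better eased back by hand.
- beaker_a: widest aluminium beaker, open upright cylinder 66 mm outside, 36 mm tall, wall 2.5 mm, floor 3 mm; origin at the centre of its underside, z up the axis
- beaker_b: second beaker, 55 mm outside, 47 mm tall, same wall, floor and origin; may be absent like any of the four
- beaker_c: third beaker, 44 mm outside, 58 mm tall, same wall, floor and origin. Each narrower beaker is taller, so that in the nest it stands 14 mm or more above the next wider one and can be held there by its outside
- beaker_d: narrowest beaker, 33 mm outside, 69 mm tall, same wall, floor and origin. Three or four of the beakers are present; 40 to 70 g each
- timer: white dial timer with red grip, 64 mm, bystander, leave it alone
- tin_low: open balm tin, 70 mm wide, 31 mm high, bystander, leave it alone
- tin_31: open balm tin, 70 mm wide, 31 mm high, on the right behind the dock, bystander
- marker: blue and grey marker pen, 132 mm, lying near the table's front edge, bystander
- spatula: palette knife with wooden handle, 231 mm, lying near the table's front edge, bystander

How it is judged:
By the outcome, as a careful person would: the job done as asked, in the order asked, and still so for the second after the job is handed in, with the robot touching nothing.
Of beaker_a, beaker_b, beaker_c, beaker_d only 3 to 4 are there at a start; the rules pass over those that are not, and their reading is None.
At some moment in a run one of beaker_a, beaker_b may be knocked a few centimetres aside while the robot is not near it.
Once in a run the grip may slacken for a moment while it holds something.
It also fails if it takes over 208 s, if anything falls off the work surface, if the arm or the gripper's body presses on something with over 40 N, if the wrist force passes 120 N, or if a joint passes its speed limit or range.

ROBOT

A 7-joint arm with a two-finger parallel gripper is mounted at the origin on a cart in front of the work surface, level with it; the furniture and walls round the work are solid. World frame = base frame: x ahead of the robot, y to its left, z up, the work surface at z = 0. Lengths are in m, angles in rad, forces in N, time in s.
With the tool pointing down it reaches from about 0.425 to 0.975 m from the base axis. Payload 16.7 kg.
Tool frame: the origin (TCP) lies at the very end of the fingers, on their centre line; the grasp point (between the pads) lies 19 mm behind it; z points along the fingers, y is the line along which they close (so a half turn about z gives the same grasp; the last joint's range is limited). The gripper opens to 85 mm and grips with 20 to 120 N. Pads are 22 mm wide; open, the fingers measure 114 mm over their backs; the gripper's body (76 mm by 85 mm) begins 54 mm behind the grasp point. The pads swing forward as they close: fully open they stand 13 mm farther back than shut.
Start: joints at [-1.389, 0.426, 0.074, 1.606, -0.034, 1.111, -0.067], TCP at [0.22, 0.638, 0.231] pointing down, gripper open.
Joint ranges: [-2.85, 2.85], [-0.5, 2.14], [-1.23, 1.37], [0.21, 2.46], [-1.02, 4.16], [0.16, 2.05], [-2.73, 2.73]. Speed limits (rad/s): [1.89, 1.89, 2.39, 2.39, 3.01, 3.01, 3.01].

INTERFACE

Orientations are given as a unit quaternion [w, x, y, z].
In Python, from rig import monitor, vision, robot gives the robot as it stands.
- The arm moves only by the tool play_rows, never from a script. Its argument "rows" is a list of rows, each an object with "dp": the shift along the tool's x, y, z in m, a list of three; "delta_rot": the turn, a rotation vector about the tool's x, y, z in rad, a list of three; "gripper": the closure, from -1 (fully open) to 1 (shut). In form: [{"dp": [tx, ty, tz], "delta_rot": [wx, wy, wz], "gripper": gripper}, ...]. A call has exactly 5 rows; each row shifts and turns the commanded pose from where the row before left it, along the tool's axes as they then stand; what a row does not reach is not made up. A row lasts 1/8 s, in which the tool goes at most 62.5 mm and 10.7 degrees, less where a joint would pass 70% of its speed; a pose out of reach is approached as far as the arm can. A call is refused whole if a number of a shift passes 0.0625 or a number of a turn 0.188, either way. A call with a gripper value outside its range is refused whole. The fingers move at their own pace and stop on an object; "squeeze" is the grip in N (left out, the last holds). Time passes only in rows, so rows that do not move let the fingers close, or fill a call up. It gives the time, the measured TCP pose, the force, the opening and the grip force at its end, in the units of the state.
- monitor.sense(): the state, without advancing time (a new reading comes with each control period).
- vision.snapshot(name): name is "side" or "top" or "wrist"; returns the picture (480x640x3 uint8, blue, green, red); there is no depth.
- vision.get_calibration(name): a dict with "vertical_fov" (degrees; the focal length in pixels is half the picture's height over the tangent of half this angle, whatever the lens; pixels are square), "cx", "cy" (the principal point, pixels), "R" (3x3) and "t" (3): a world point X has camera coordinates R X + t. Camera axes: x right, y down, z forward; pixel columns grow to the right and rows downward; lengths in m; the calibration is good to about 2 mm. The wrist camera is an equidistant fisheye: a pixel r from the principal point sees the ray r / f radians off the axis. A picture is of the moment at which its call begins: read the wrist's pose just before it. get_calibration takes no time and is no camera call; for the wrist camera it gives the pose at the moment of the call.
- robot.close_job(): hands the job in; it is judged then, once.
The state is a dict: "t": time; "joints": joint angles; "qd": joint speeds; "tau": joint torques, N m; "tool_pos": TCP position; "tool_rot": TCP orientation; "wrist_force": force on the tool from outside, world axes, zero at the start; "moment": the same for the moment, N m; "gripper_width": finger opening in m; "gripper_force": force on a finger pad.
Only numpy, scipy, OpenCV 4.12 (cv2) and the standard library are available. Lean on these libraries where they do the work, as an engineer would, in place of code of your own. Each camera call takes 0.05 s, during which the arm holds its last target. There are 200 camera calls.

## Working session

There is one attempt and no reset: what is moved stays moved. The work goes in short steps, Python scripts to look and compute and a tool call to move; the robot and the scene stay as the last step left them, time stands still between calls to the robot, and variables do not carry over. Pictures are saved under pics/ and viewed, at most 14 in all, crops included, and the job is handed in when it is done.

Besides the shell and the picture viewer there is one more tool, called after "Emit:" as name(argument=value, ...), one argument or row to a line, values as JSON. play_rows: Moves the arm, as the interface text tells. Its arguments: {"type":"object","properties":{"rows":{"type":"array"},"squeeze":{"type":"number"}},"required":["rows"]}

```bash
ls; mkdir -p pics; python3 - <<'E'
from rig import monitor, vision, robot
import cv2, numpy as np
s=monitor.sense()
for k in ("t","tool_pos","tool_rot","wrist_force","gripper_width"): print(k,s[k])
for n in ("top","side"):
    im=vision.snapshot(n); cv2.imwrite(f"pics/{n}0.png",im)
    c=vision.get_calibration(n); print(n,c)
print(vision.get_calibration("wrist"))
E
```

```text
pics
t 0.0
tool_pos [0.2197831  0.63779314 0.23061345]
tool_rot [-6.04694364e-05  1.65171470e-01  9.86264666e-01 -6.25573564e-04]
wrist_force [-0.02750341 -0.42329262  0.42079427]
gripper_width 0.08527121225033624
top {'vertical_fov': 48.811421226893344, 'cx': 325.5055378641389, 'cy': 235.6524641979105, 'R': array([[ 1.81684993e-03, -9.99975053e-01, -6.82589367e-03],
       [-9.87349565e-01, -7.11590360e-04, -1.58557023e-01],
       [ 1.58548210e-01,  7.02761746e-03, -9.87326227e-01]]), 't': array([0.00265402, 0.54281272, 1.32092656])}
side {'vertical_fov': 55.231345473845714, 'cx': 320.64352795778547, 'cy': 240.8408230236486, 'R': array([[-0.93113839, -0.36425389, -0.01733228],
       [-0.20823201,  0.57011721, -0.7947363 ],
       [ 0.29936722, -0.73640034, -0.60670734]]), 't': array([0.51541443, 0.15278162, 1.15782751])}
{'vertical_fov': 65.70646984690485, 'cx': 321.64837354836635, 'cy': 245.19650949754018, 'R': array([[ 0.32618853,  0.94530082, -0.00272223],
       [ 0.89760423, -0.3088244 ,  0.31453797],
       [ 0.29649231, -0.10504216, -0.94924099]]), 't': array([-0.67333141, -0.04157623,  0.38052238])}
```

View pics/top0.png

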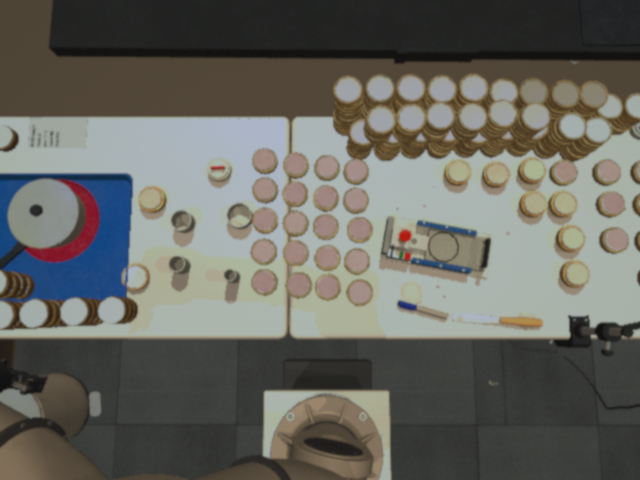

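View pics/side0.png

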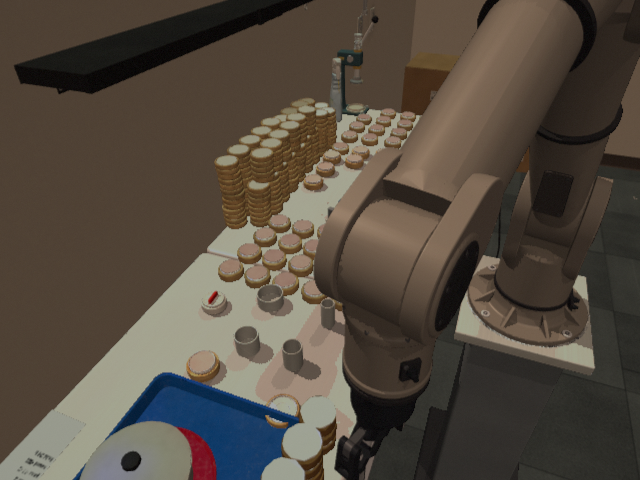

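Top view: the dock lies at right (about 440,245), red pin at (405,236), handle at about (487,252). All four beakers stand at left: a (239,216), b (182,221), c (179,265), d (232,276). Side view: the beakers are upright, and the dock is hidden by the arm.

```bash
cat > h.py <<'E'
from rig import monitor, vision, robot
import cv2, numpy as np
from scipy.spatial.transform import Rotation as Ro
def cast(c,px,z,fish=False):
    "pixels (N,2) -> world points on plane z"
    px=np.atleast_2d(np.float64(px)); f=240/np.tan(np.radians(c["vertical_fov"]/2))
    d=(px-[c["cx"],c["cy"]])/f
    if fish:
        r=np.linalg.norm(d,axis=1,keepdims=True)+1e-12
        v=np.hstack([d/r*np.sin(r),np.cos(r)])
    else: v=np.hstack([d,np.ones((len(d),1))])
    R=np.array(c["R"]);C=-R.T@c["t"]; w=v@R
    return C+w*((z-C[2])/w[:,2])[:,None]
def proj(c,X,fish=False):
    X=np.atleast_2d(X); f=240/np.tan(np.radians(c["vertical_fov"]/2))
    v=X@np.array(c["R"]).T+c["t"]
    if fish:
        r=np.linalg.norm(v[:,:2],axis=1,keepdims=True); d=v[:,:2]/r*np.arctan2(r,v[:,2:])
    else: d=v[:,:2]/v[:,2:]
    return d*f+[c["cx"],c["cy"]]
def st():
    s=monitor.sense(); R=Ro.from_quat(np.roll(s["tool_rot"],-1)).as_matrix()
    return s,np.array(s["tool_pos"]),R
def go(target,yaxis=None):
    "print world delta, tool-frame delta, and yaw turn about tool z to bring tool y along yaxis"
    s,p,R=st(); d=R.T@(np.array(target)-p); print("t",round(s["t"],2),"tcp",p.round(4),"tool dp",d.round(4))
    if yaxis is not None:
        for sg in (1,-1):
            v=R.T@(sg*np.array([*yaxis,0.]))
            print("yaw",np.arctan2(-v[0],v[1]).round(3),end=" ")
        print("tilt",(R[:,2]).round(3),"q7",round(s["joints"][6],3))
E
python3 - <<'E'
from h import *
c=vision.get_calibration("top"); im=cv2.imread("pics/top0.png"); hsv=cv2.cvtColor(im,cv2.COLOR_BGR2HSV)
H,S,V=cv2.split(hsv)
def blobs(m,roi,amin):
    x0,y0,x1,y1=roi; k=np.zeros(m.shape,np.uint8); k[y0:y1,x0:x1]=m[y0:y1,x0:x1]
    n,l,stt,ce=cv2.connectedComponentsWithStats(k)
    return [(stt[i],ce[i],np.argwhere(l==i)[:,::-1]) for i in range(1,n) if stt[i][4]>=amin]
red=(((H<8)|(H>172))&(S>150)).astype(np.uint8)
for b in blobs(red,(380,210,500,280),5): print("red",b[0],b[1],cast(c,b[1],.087))
blue=((H>100)&(H<125)&(S>120)).astype(np.uint8)
for b in blobs(blue,(380,210,500,280),20):
    print("blue",b[0],b[1],cast(c,b[1],.031)); r=cv2.minAreaRect(b[2].astype(np.float32)); print(cast(c,cv2.boxPoints(r),.031)[:,:2].round(3).tolist())
dark=(V<50).astype(np.uint8)
for b in blobs(dark,(470,220,505,285),10):
    r=cv2.minAreaRect(b[2].astype(np.float32)); print("dark",b[0],cast(c,r[0],.057).round(3),cast(c,cv2.boxPoints(r),.057)[:,:2].round(3).tolist())
for n,p,h in (("a",(239,212),.036),("b",(182,217),.047),("c",(179,261),.058),("d",(232,272),.069)): print(n,cast(c,p,h).round(3))
cr=[cv2.resize(im[205:285,375:505],None,fx=6,fy=6,interpolation=3)]
cv2.imwrite("pics/c1.png",cr[0])
cv2.imwrite("pics/c2.png",cv2.resize(im[190:300,140:270],None,fx=5,fy=5,interpolation=3))
E
```

```text
red [400 230  11  12  98] [404.80612245 235.26530612] [[ 0.53691429 -0.19468775  0.087     ]]
red [405 253   5   7  34] [407.05882353 256.08823529] [[ 0.4846603  -0.19911724  0.087     ]]
blue [425 223  44  11 125] [446.464 227.896] [[ 0.56547691 -0.31161286  0.031     ]]
[[0.572, -0.255], [0.58, -0.257], [0.559, -0.369], [0.551, -0.367]]
blue [419 260  21   7  79] [429.07594937 263.01265823] [[ 0.47354382 -0.26369783  0.031     ]]
[[0.472, -0.238], [0.483, -0.24], [0.475, -0.289], [0.464, -0.287]]
blue [443 264  19   7  79] [451.86075949 267.25316456] [[ 0.46264349 -0.32194539  0.031     ]]
[[0.461, -0.297], [0.472, -0.3], [0.463, -0.346], [0.453, -0.344]]
dark [482 240   7  27  86] [[ 0.496 -0.402  0.057]] [[0.463, -0.391], [0.531, -0.403], [0.529, -0.412], [0.462, -0.4]]
a [[0.606 0.23  0.036]]
b [[0.591 0.375 0.047]]
c [[0.475 0.375 0.058]]
d [[0.446 0.237 0.069]]
```

View pics/c1.png

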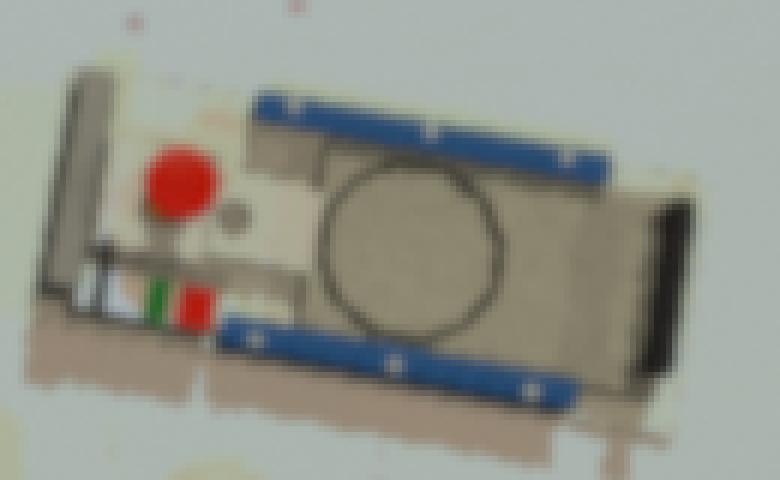

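View pics/c2.png

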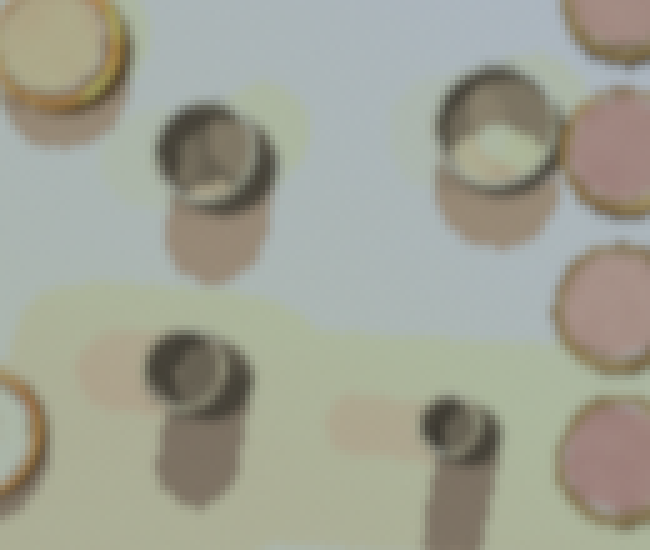

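Crops: the dock is rotated about 10°, the ring is at crop (412,248), and the needle (black) sits at the white end of the scale. Beaker rim centres in the top image are about a (240,216), b (181.6,220.8), c (177.4,264) and d (230.2,275.2). Next I move over the dock.

Emit:
play_rows(
  rows=[
    {"dp":[-0.0375,-0.0228,-0.002],"delta_rot":[0,0,0],"gripper":-1},
    {"dp":[-0.0375,-0.0228,-0.002],"delta_rot":[0,0,0],"gripper":-1},
    {"dp":[-0.0375,-0.0228,-0.002],"delta_rot":[0,0,0],"gripper":-1},
    {"dp":[-0.0375,-0.0228,-0.002],"delta_rot":[0,0,0],"gripper":-1},
    {"dp":[-0.0375,-0.0228,-0.002],"delta_rot":[0,0,0],"gripper":-1},
  ],
)

```text
t: 0.72
tool_pos: [0.3607, 0.4679, 0.2412]
tool_rot: [-0.0, 0.165, 0.986, -0.0]
wrist_force: [0.3, 0.0, 0.8]
gripper_width: 0.0856
gripper_force: 0.0
```

Emit:
play_rows(
  rows=[
    {"dp":[-0.0375,-0.0228,-0.002],"delta_rot":[0,0,0],"gripper":-1},
    {"dp":[-0.0375,-0.0228,-0.002],"delta_rot":[0,0,0],"gripper":-1},
    {"dp":[-0.0375,-0.0228,-0.002],"delta_rot":[0,0,0],"gripper":-1},
    {"dp":[-0.0375,-0.0228,-0.002],"delta_rot":[0,0,0],"gripper":-1},
    {"dp":[-0.0375,-0.0228,-0.002],"delta_rot":[0,0,0],"gripper":-1},
  ],
)

```text
t: 1.35
tool_pos: [0.5008, 0.2991, 0.2512]
tool_rot: [-0.0, 0.165, 0.986, -0.0]
wrist_force: [1.2, -0.1, 0.2]
gripper_width: 0.0852
gripper_force: 0.0
```

Emit:
play_rows(
  rows=[
    {"dp":[-0.0152,-0.044,0.002],"delta_rot":[0,0,0],"gripper":-1},
    {"dp":[-0.0152,-0.044,0.002],"delta_rot":[0,0,0],"gripper":-1},
    {"dp":[-0.0152,-0.044,0.002],"delta_rot":[0,0,0],"gripper":-1},
    {"dp":[-0.0152,-0.044,0.002],"delta_rot":[0,0,0],"gripper":-1},
    {"dp":[-0.0152,-0.044,0.002],"delta_rot":[0,0,0],"gripper":-1},
  ],
)

```text
t: 1.98
tool_pos: [0.5, 0.0661, 0.2412]
tool_rot: [-0.0, 0.165, 0.986, -0.0]
wrist_force: [0.7, -0.4, -0.2]
gripper_width: 0.0854
gripper_force: 0.0
```

Emit:
play_rows(
  rows=[
    {"dp":[-0.0152,-0.044,0.002],"delta_rot":[0,0,0],"gripper":-1},
    {"dp":[-0.0152,-0.044,0.002],"delta_rot":[0,0,0],"gripper":-1},
    {"dp":[-0.0152,-0.044,0.002],"delta_rot":[0,0,0],"gripper":-1},
    {"dp":[-0.0152,-0.044,0.002],"delta_rot":[0,0,0],"gripper":-1},
    {"dp":[-0.0152,-0.044,0.002],"delta_rot":[0,0,0],"gripper":-1},
  ],
)

```text
t: 2.6
tool_pos: [0.5002, -0.1665, 0.2312]
tool_rot: [-0.0, 0.165, 0.986, 0.0]
wrist_force: [0.4, 0.5, -0.3]
gripper_width: 0.0853
gripper_force: 0.0
```

```bash
python3 - <<'E'
from h import *
c=vision.get_calibration("top")
print("ring",cast(c,(443.7,246.3),.0245).round(4))
for n,p,h in (("a",(240,216),.036),("b",(181.6,220.8),.047),("c",(177.4,264),.058),("d",(230.2,275.2),.069)): print(n,cast(c,p,h).round(4))
go([.496,-.402,.2],(.179,.984))
w=vision.get_calibration("wrist"); im=vision.snapshot("wrist"); cv2.imwrite("pics/w1.png",im)
import pickle; pickle.dump(w,open("w1.pkl","wb"))
E
```

```text
ring [[ 0.518  -0.3042  0.0245]]
a [[0.5958 0.2268 0.036 ]]
b [[0.5809 0.3759 0.047 ]]
c [[0.4674 0.3784 0.058 ]]
d [[0.4383 0.2415 0.069 ]]
t 2.6 tcp [ 0.5002 -0.1665  0.2312] tool dp [-0.0727 -0.2241  0.0312]
yaw -0.152 yaw 2.99 tilt [-0.  0. -1.] q7 1.567
```

View pics/w1.png

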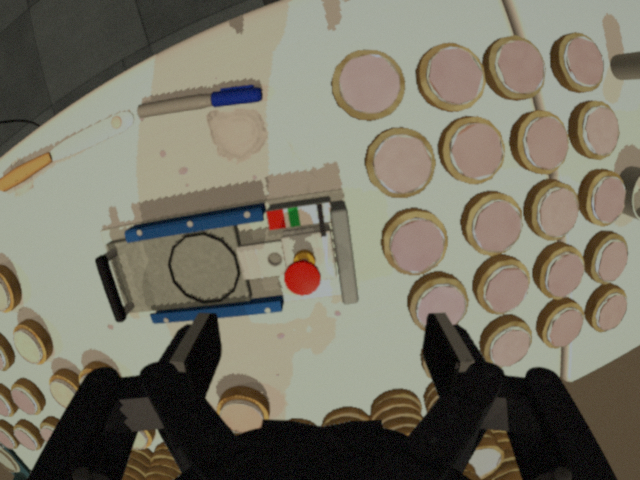

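Wrist view: handle bar runs (103,258) to (122,318), ring at (204,267), red pin (302,278), needle (322,218) at the zero end, blue rails along about 8° in the image.

```bash
python3 - <<'E'
from h import *
import pickle
w=pickle.load(open("w1.pkl","rb")); im=cv2.imread("pics/w1.png"); hsv=cv2.cvtColor(im,cv2.COLOR_BGR2HSV);H,S,V=[a.astype(int) for a in cv2.split(hsv)]
def cnt(m,roi):
    x0,y0,x1,y1=roi;k=np.zeros(m.shape,np.uint8);k[y0:y1,x0:x1]=m[y0:y1,x0:x1]
    return sorted(cv2.findContours(k,cv2.RETR_EXTERNAL,cv2.CHAIN_APPROX_NONE)[0],key=cv2.contourArea)[::-1]
red=((H<8)|(H>172))&(S>150)
q=cnt(red,(280,255,325,300))[0]; P=cast(w,q[:,0],.087,True)[:,:2].astype(np.float32); print("pin",cv2.minEnclosingCircle(P))
dark=V<60
q=cnt(dark,(90,245,132,330))[0]; P=cast(w,q[:,0],.057,True)[:,:2].astype(np.float32); print("bar",cv2.minAreaRect(P))
blue=(H>100)&(H<125)&(S>120)
for q in cnt(blue,(115,200,292,325))[:3]:
    P=cast(w,q[:,0],.031,True)[:,:2].astype(np.float32); print("rail",cv2.minAreaRect(P),cv2.boxPoints(cv2.minAreaRect(P)).round(3).tolist())
for e in [(169,267),(239,267),(204,233),(204,301)]: print(cast(w,e,.0245,True)[0,:2].round(4))
E
```

```text
pin ((0.5353622436523438, -0.1967298984527588), 0.015765178948640823)
bar ((0.495369553565979, -0.4015878736972809), (0.02770685777068138, 0.07880839705467224), 68.93800354003906)
rail ((0.46728235483169556, -0.29555484652519226), (0.15596720576286316, 0.01623600721359253), 79.36739349365234) [[0.4449999928474426, -0.3709999918937683], [0.460999995470047, -0.37400001287460327], [0.49000000953674316, -0.2199999988079071], [0.4740000069141388, -0.21699999272823334]]
rail ((0.5636311173439026, -0.3131057024002075), (0.15488463640213013, 0.016124302521348), 79.76808166503906) [[0.5419999957084656, -0.3880000114440918], [0.5580000281333923, -0.39100000262260437], [0.5849999785423279, -0.23800000548362732], [0.5690000057220459, -0.23499999940395355]]
rail ((0.5141326785087585, -0.42123714089393616), (0.0, 0.0), 0.0) [[0.5139999985694885, -0.42100000381469727], [0.5139999985694885, -0.42100000381469727], [0.5139999985694885, -0.42100000381469727], [0.5139999985694885, -0.42100000381469727]]
[ 0.5035 -0.3417]
[ 0.5281 -0.2669]
[ 0.4824 -0.2873]
[ 0.5522 -0.3208]
```

Emit:
play_rows(
  rows=[
    {"dp":[-0.0151,-0.0454,0.02],"delta_rot":[0,0,0],"gripper":-1},
    {"dp":[-0.0151,-0.0454,0.02],"delta_rot":[0,0,0],"gripper":-1},
    {"dp":[-0.0151,-0.0454,0.02],"delta_rot":[0,0,0],"gripper":-1},
    {"dp":[-0.0151,-0.0454,0.02],"delta_rot":[0,0,0],"gripper":-1},
    {"dp":[-0.0151,-0.0454,0.02],"delta_rot":[0,0,0],"gripper":-1},
  ],
)

```text
t: 3.28
tool_pos: [0.4978, -0.4056, 0.1303]
tool_rot: [-0.0, 0.165, 0.986, 0.0]
wrist_force: [1.3, 0.4, 1.1]
gripper_width: 0.0852
gripper_force: 0.0
```

Emit:
play_rows(
  rows=[
    {"dp":[0,0,0],"delta_rot":[0,0,-0.15],"gripper":-1},
    {"dp":[0,0,0.025],"delta_rot":[0,0,0],"gripper":-1},
    {"dp":[0,0,0.025],"delta_rot":[0,0,0],"gripper":-1},
    {"dp":[0,0,0.015],"delta_rot":[0,0,0],"gripper":-1},
    {"dp":[0,0,0],"delta_rot":[0,0,0],"gripper":-1},
  ],
)

```text
t: 3.9
tool_pos: [0.4975, -0.404, 0.0654]
tool_rot: [-0.001, 0.091, 0.996, 0.0]
wrist_force: [-0.5, -0.4, 0.2]
gripper_width: 0.0856
gripper_force: 0.0
```

```bash
python3 - <<'E'
from h import *
go([.4976,-.4065,.031],(.1814,.9834))
w=vision.get_calibration("wrist"); im=vision.snapshot("wrist"); cv2.imwrite("pics/w2.png",im)
print(proj(w,[[.4976,-.4065,.057],[.5212,-.2734,.0245]],True))
E
```

```text
t 3.9 tcp [ 0.4975 -0.404   0.0654] tool dp [-0.0007 -0.0025  0.0344]
yaw 0.001 yaw -3.141 tilt [-0.002  0.001 -1.   ] q7 2.282
[[317.96416332 309.50158923]
 [541.36856203 275.42257497]]
```

View pics/w2.png

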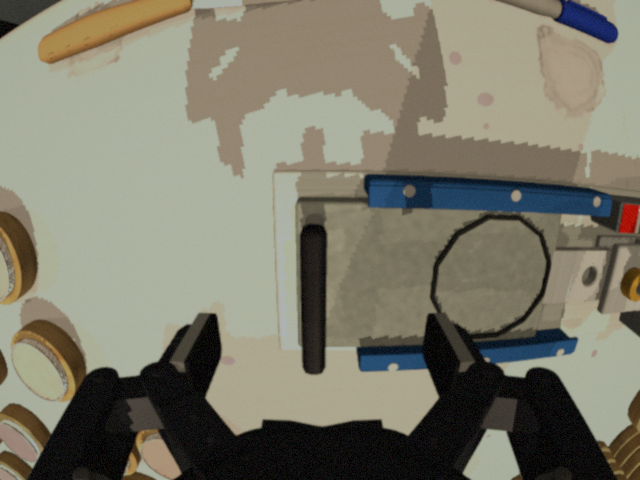

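The bar is centred between the fingers, at (314,299). Descend and grip.

Emit:
play_rows(
  rows=[
    {"dp":[-0.001,-0.002,0.017],"delta_rot":[0,0,0],"gripper":-1},
    {"dp":[0,-0.001,0.017],"delta_rot":[0,0,0],"gripper":-0.3},
    {"dp":[0,0,0],"delta_rot":[0,0,0],"gripper":0.5},
    {"dp":[0,0,0],"delta_rot":[0,0,0],"gripper":1},
    {"dp":[0,0,0],"delta_rot":[0,0,0],"gripper":1},
  ],
  squeeze=60,
)

```text
t: 4.58
tool_pos: [0.4986, -0.4077, 0.0328]
tool_rot: [0.0, 0.091, 0.996, -0.0]
wrist_force: [-0.0, -6.5, -0.6]
gripper_width: 0.0124
gripper_force: 2.6
```

Emit:
play_rows(
  rows=[
    {"dp":[0,0,0],"delta_rot":[0,0,0],"gripper":1},
    {"dp":[0,0,0],"delta_rot":[0,0,0],"gripper":1},
    {"dp":[0,0,0],"delta_rot":[0,0,0],"gripper":1},
    {"dp":[0,0,0],"delta_rot":[0,0,0],"gripper":1},
    {"dp":[0,0,0],"delta_rot":[0,0,0],"gripper":1},
  ],
)

```text
t: 5.2
tool_pos: [0.4987, -0.4077, 0.0329]
tool_rot: [0.0, 0.091, 0.996, -0.0]
wrist_force: [-0.8, 0.3, 6.4]
gripper_width: 0.0108
gripper_force: 59.5
```

Emit:
play_rows(
  rows=[
    {"dp":[0,0.007,0],"delta_rot":[0,0,0],"gripper":1},
    {"dp":[0,0.007,0],"delta_rot":[0,0,0],"gripper":1},
    {"dp":[0,0.006,0],"delta_rot":[0,0,0],"gripper":1},
    {"dp":[0,0.004,0],"delta_rot":[0,0,0],"gripper":1},
    {"dp":[0,0.003,0],"delta_rot":[0,0,0],"gripper":1},
  ],
)

```text
t: 5.82
tool_pos: [0.5038, -0.3809, 0.0329]
tool_rot: [0.001, 0.091, 0.996, -0.0]
wrist_force: [0.1, -1.5, 6.8]
gripper_width: 0.011
gripper_force: 59.6
```

Emit:
play_rows(
  rows=[
    {"dp":[0,0.001,0],"delta_rot":[0,0,0],"gripper":1},
    {"dp":[0,0.001,0],"delta_rot":[0,0,0],"gripper":1},
    {"dp":[0,0.001,0],"delta_rot":[0,0,0],"gripper":1},
    {"dp":[0,0,0],"delta_rot":[0,0,0],"gripper":1},
    {"dp":[0,0,0],"delta_rot":[0,0,0],"gripper":1},
  ],
)

```text
t: 6.45
tool_pos: [0.5043, -0.378, 0.0329]
tool_rot: [0.001, 0.091, 0.996, -0.0]
wrist_force: [0.0, 0.7, 7.2]
gripper_width: 0.011
gripper_force: 59.7
```

Emit:
play_rows(
  rows=[
    {"dp":[0,0.001,0],"delta_rot":[0,0,0],"gripper":1},
    {"dp":[0,0.001,0],"delta_rot":[0,0,0],"gripper":1},
    {"dp":[0,0.001,0],"delta_rot":[0,0,0],"gripper":1},
    {"dp":[0,0,0],"delta_rot":[0,0,0],"gripper":1},
    {"dp":[0,0,0],"delta_rot":[0,0,0],"gripper":1},
  ],
)

```text
t: 7.08
tool_pos: [0.5041, -0.3766, 0.0329]
tool_rot: [0.001, 0.091, 0.996, -0.001]
wrist_force: [-2.0, -8.2, 3.5]
gripper_width: 0.0105
gripper_force: 59.3
```

Emit:
play_rows(
  rows=[
    {"dp":[0,0.001,0],"delta_rot":[0,0,0],"gripper":1},
    {"dp":[0,0.001,0],"delta_rot":[0,0,0],"gripper":1},
    {"dp":[0,0,0],"delta_rot":[0,0,0],"gripper":1},
    {"dp":[0,0,0],"delta_rot":[0,0,0],"gripper":1},
    {"dp":[0,0,0],"delta_rot":[0,0,0],"gripper":1},
  ],
)

```text
t: 7.7
tool_pos: [0.504, -0.3765, 0.0331]
tool_rot: [0.001, 0.092, 0.996, -0.002]
wrist_force: [-3.9, -16.0, 2.6]
gripper_width: 0.0105
gripper_force: 59.2
```

Emit:
play_rows(
  rows=[
    {"dp":[0,-0.003,0],"delta_rot":[0,0,0],"gripper":0.5},
    {"dp":[0,0,0],"delta_rot":[0,0,0],"gripper":0.2},
    {"dp":[0,0,-0.04],"delta_rot":[0,0,0],"gripper":0.2},
    {"dp":[0,0,-0.04],"delta_rot":[0,0,0],"gripper":0.2},
    {"dp":[0,0.03,-0.03],"delta_rot":[0,0,0],"gripper":1},
  ],
)

```text
t: 8.32
tool_pos: [0.5091, -0.3477, 0.1439]
tool_rot: [0.0, 0.092, 0.996, -0.001]
wrist_force: [0.0, -0.1, -0.1]
gripper_width: 0.017
gripper_force: 0.0
```

Emit:
play_rows(
  rows=[
    {"dp":[0,0.05,0],"delta_rot":[0,0,0],"gripper":1},
    {"dp":[0,0.05,0],"delta_rot":[0,0,0],"gripper":1},
    {"dp":[0,0.05,0],"delta_rot":[0,0,0],"gripper":1},
    {"dp":[0,0,0],"delta_rot":[0,0,0],"gripper":1},
    {"dp":[0,0,0],"delta_rot":[0,0,0],"gripper":1},
  ],
)

```text
t: 8.95
tool_pos: [0.5366, -0.1989, 0.1424]
tool_rot: [-0.0, 0.09, 0.996, -0.0]
wrist_force: [0.4, 0.1, 0.6]
gripper_width: -0.0001
gripper_force: 0.0
```

```bash
python3 - <<'E'
from h import *
go([.5372,-.1965,.095],(.1814,.9834))
w=vision.get_calibration("wrist"); im=vision.snapshot("wrist"); cv2.imwrite("pics/w3.png",im)
hsv=cv2.cvtColor(im,cv2.COLOR_BGR2HSV);H,S,V=[a.astype(int) for a in cv2.split(hsv)]
m=(((H<8)|(H>172))&(S>150)).astype(np.uint8)
for q in cv2.findContours(m,cv2.RETR_EXTERNAL,cv2.CHAIN_APPROX_NONE)[0]:
    if cv2.contourArea(q)>150: print(cv2.boundingRect(q),cv2.minEnclosingCircle(cast(w,q[:,0],.087,True)[:,:2].astype(np.float32)))
s=monitor.sense();print(s["gripper_width"],s["wrist_force"])
E
```

```text
t 8.95 tcp [ 0.5366 -0.1989  0.1424] tool dp [-0.0001  0.0024  0.0474]
yaw 0.001 yaw -3.14 tilt [-0. -0. -1.] q7 1.872
(298, 242, 53, 50) ((0.535376250743866, -0.19811172783374786), 0.015527371317148209)
(283, 169, 24, 28) ((0.48466724157333374, -0.20474669337272644), 0.009123486466705799)
0.00014773125890999475 [-1.13826276 -1.41529765 -0.31045395]
```

View pics/w3.png

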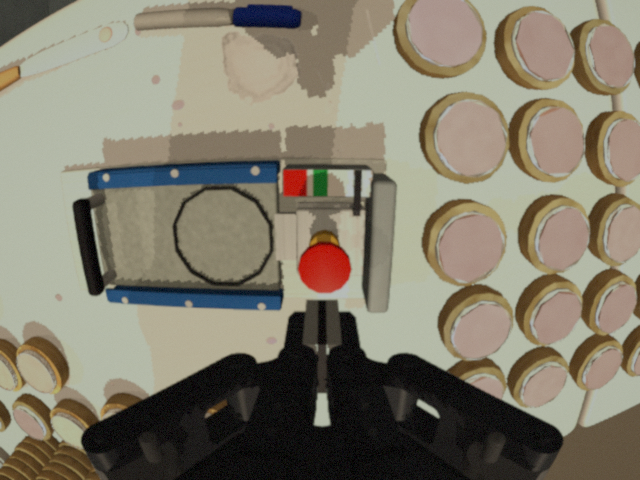

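The sled is home, the pin is at (325,267) just ahead of the fingertips, and the needle is at (358,192). Press the pin.

Emit:
play_rows(
  rows=[
    {"dp":[0,0.001,0.025],"delta_rot":[0,0,0],"gripper":1},
    {"dp":[0,0,0.02],"delta_rot":[0,0,0],"gripper":1},
    {"dp":[0,0,0.008],"delta_rot":[0,0,0],"gripper":1},
    {"dp":[0,0,0.007],"delta_rot":[0,0,0],"gripper":1},
    {"dp":[0,0,0.007],"delta_rot":[0,0,0],"gripper":1},
  ],
)

```text
t: 9.62
tool_pos: [0.5372, -0.1985, 0.0756]
tool_rot: [0.0, 0.091, 0.996, -0.0]
wrist_force: [-0.3, -1.0, 2.9]
gripper_width: 0.0003
gripper_force: 1.4
```

Emit:
play_rows(
  rows=[
    {"dp":[0,0,0.006],"delta_rot":[0,0,0],"gripper":1},
    {"dp":[0,0,0.005],"delta_rot":[0,0,0],"gripper":1},
    {"dp":[0,0,0.002],"delta_rot":[0,0,0],"gripper":1},
    {"dp":[0,0,0.001],"delta_rot":[0,0,0],"gripper":1},
    {"dp":[0,0,0],"delta_rot":[0,0,0],"gripper":1},
  ],
)

```text
t: 10.25
tool_pos: [0.5369, -0.1979, 0.0614]
tool_rot: [0.0, 0.091, 0.996, 0.0]
wrist_force: [0.2, -0.3, 2.1]
gripper_width: -0.0002
gripper_force: 0.7
```

Emit:
play_rows(
  rows=[
    {"dp":[0,0,0.001],"delta_rot":[0,0,0],"gripper":1},
    {"dp":[0,0,0.001],"delta_rot":[0,0,0],"gripper":1},
    {"dp":[0,0,0.001],"delta_rot":[0,0,0],"gripper":1},
    {"dp":[0,0,0],"delta_rot":[0,0,0],"gripper":1},
    {"dp":[0,0,0],"delta_rot":[0,0,0],"gripper":1},
  ],
)

```text
t: 10.88
tool_pos: [0.5381, -0.1987, 0.0604]
tool_rot: [0.002, 0.091, 0.996, 0.0]
wrist_force: [-7.0, 1.8, 36.1]
gripper_width: 0.0
gripper_force: 18.5
```

Emit:
play_rows(
  rows=[
    {"dp":[0,0,-0.04],"delta_rot":[0,0,0],"gripper":1},
    {"dp":[0,0,-0.04],"delta_rot":[0,0,0],"gripper":0.2},
    {"dp":[0,-0.04,-0.005],"delta_rot":[0,0,0],"gripper":0.2},
    {"dp":[0,-0.05,0],"delta_rot":[0,0,0],"gripper":0.2},
    {"dp":[0,-0.05,0],"delta_rot":[0,0,0],"gripper":0.2},
  ],
)

```text
t: 11.5
tool_pos: [0.5114, -0.3366, 0.1435]
tool_rot: [0.0, 0.09, 0.996, 0.0]
wrist_force: [1.1, -0.3, -0.2]
gripper_width: 0.0342
gripper_force: 0.0
```

Emit:
play_rows(
  rows=[
    {"dp":[0,-0.0415,0.02],"delta_rot":[0,0,0],"gripper":0.2},
    {"dp":[0,0,0],"delta_rot":[0,0,0],"gripper":0.2},
    {"dp":[0,0,0],"delta_rot":[0,0,0],"gripper":0.2},
    {"dp":[0,0,0],"delta_rot":[0,0,0],"gripper":0.2},
    {"dp":[0,0,0],"delta_rot":[0,0,0],"gripper":0.2},
  ],
)

```text
t: 12.12
tool_pos: [0.5047, -0.3755, 0.1237]
tool_rot: [0.0, 0.09, 0.996, 0.0]
wrist_force: [0.5, 0.1, -0.7]
gripper_width: 0.0346
gripper_force: 0.0
```

```bash
python3 - <<'E'
from h import *
go([.504,-.3765,.032],(.1814,.9834))
c=vision.get_calibration("top"); im=vision.snapshot("top"); cv2.imwrite("pics/t2.png",im)
hsv=cv2.cvtColor(im,cv2.COLOR_BGR2HSV);H,S,V=[a.astype(int) for a in cv2.split(hsv)]
m=(((H<8)|(H>172))&(S>150)).astype(np.uint8);m[:, :380]=0;m[:,430:]=0;m[:210]=0;m[285:]=0
for q in cv2.findContours(m,cv2.RETR_EXTERNAL,cv2.CHAIN_APPROX_NONE)[0]:
    if cv2.contourArea(q)>5: print(cv2.boundingRect(q),cv2.minEnclosingCircle(cast(c,q[:,0],.0615)[:,:2].astype(np.float32)))
s=monitor.sense();print(s["gripper_width"],s["wrist_force"])
E
```

```text
t 12.12 tcp [ 0.5047 -0.3755  0.1237] tool dp [ 0.0006 -0.0011  0.0917]
yaw 0.002 yaw -3.14 tilt [ 0.001  0.    -1.   ] q7 2.212
(405, 253, 6, 7) ((0.48798561096191406, -0.2027522623538971), 0.009347188286483288)
(399, 232, 11, 11) ((0.5369190573692322, -0.19501006603240967), 0.014255042187869549)
0.03373547090689335 [-0.7232432  -1.55848496 -0.09896453]
```

Emit:
play_rows(
  rows=[
    {"dp":[0,-0.001,0.045],"delta_rot":[0,0,0],"gripper":0.2},
    {"dp":[0,0,0.035],"delta_rot":[0,0,0],"gripper":0.2},
    {"dp":[0,0,0.011],"delta_rot":[0,0,0],"gripper":0.2},
    {"dp":[0,0,0],"delta_rot":[0,0,0],"gripper":1},
    {"dp":[0,0,0],"delta_rot":[0,0,0],"gripper":1},
  ],
  squeeze=60,
)

```text
t: 12.8
tool_pos: [0.5045, -0.3779, 0.0337]
tool_rot: [0.001, 0.091, 0.996, -0.0]
wrist_force: [0.2, -1.1, -2.0]
gripper_width: 0.0106
gripper_force: 60.2
```

Emit:
play_rows(
  rows=[
    {"dp":[0,0,0],"delta_rot":[0,0,0],"gripper":1},
    {"dp":[0,0,0],"delta_rot":[0,0,0],"gripper":1},
    {"dp":[0,-0.004,0],"delta_rot":[0,0,0],"gripper":1},
    {"dp":[0,-0.004,0],"delta_rot":[0,0,0],"gripper":1},
    {"dp":[0,-0.004,0],"delta_rot":[0,0,0],"gripper":1},
  ],
)

```text
t: 13.42
tool_pos: [0.5027, -0.389, 0.0332]
tool_rot: [0.001, 0.091, 0.996, 0.0]
wrist_force: [1.7, 5.6, 8.6]
gripper_width: 0.0107
gripper_force: 61.8
```

Emit:
play_rows(
  rows=[
    {"dp":[0,-0.003,0],"delta_rot":[0,0,0],"gripper":1},
    {"dp":[0,-0.003,0],"delta_rot":[0,0,0],"gripper":1},
    {"dp":[0,-0.003,0],"delta_rot":[0,0,0],"gripper":1},
    {"dp":[0,-0.001,0],"delta_rot":[0,0,0],"gripper":1},
    {"dp":[0,0,0],"delta_rot":[0,0,0],"gripper":1},
  ],
)

```text
t: 14.05
tool_pos: [0.5011, -0.3982, 0.0332]
tool_rot: [0.001, 0.09, 0.996, 0.001]
wrist_force: [1.1, 6.5, 9.1]
gripper_width: 0.0109
gripper_force: 59.2
```

Emit:
play_rows(
  rows=[
    {"dp":[0,-0.003,0],"delta_rot":[0,0,0],"gripper":1},
    {"dp":[0,-0.003,0],"delta_rot":[0,0,0],"gripper":1},
    {"dp":[0,0,0],"delta_rot":[0,0,0],"gripper":1},
    {"dp":[0,0,0],"delta_rot":[0,0,0],"gripper":1},
    {"dp":[0,0,0],"delta_rot":[0,0,0],"gripper":1},
  ],
)

```text
t: 14.68
tool_pos: [0.5002, -0.4039, 0.0332]
tool_rot: [0.001, 0.09, 0.996, 0.001]
wrist_force: [2.0, 8.3, 9.9]
gripper_width: 0.0106
gripper_force: 59.3
```

```bash
python3 - <<'E'
from h import *
s,p,R=st(); print(p, s["wrist_force"], (p-[.504,-.3765,0])@[.1814,.9834,0])
im=vision.snapshot("top")
sd=vision.snapshot("wrist")
a=cv2.resize(im[205:285,375:505],(780,480),interpolation=3)
cv2.imwrite("pics/t3.png",a[100:400,0:400]); cv2.imwrite("pics/w4.png",sd)
E
```

```text
[ 0.50021525 -0.40387052  0.03322952] [2.02482421 8.29410664 9.93704351] -0.027602725597395322
```

View pics/t3.png

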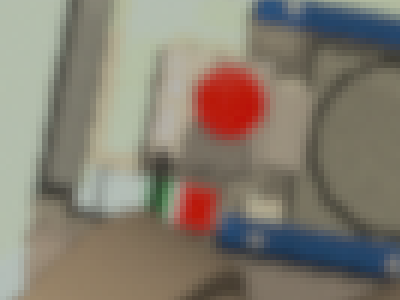

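The needle now stands at the outer edge of green, crop (160,185). Draw 4 mm more.

Emit:
play_rows(
  rows=[
    {"dp":[0,-0.002,0],"delta_rot":[0,0,0],"gripper":1},
    {"dp":[0,-0.002,0],"delta_rot":[0,0,0],"gripper":1},
    {"dp":[0,0,0],"delta_rot":[0,0,0],"gripper":1},
    {"dp":[0,0,0],"delta_rot":[0,0,0],"gripper":1},
    {"dp":[0,0,0],"delta_rot":[0,0,0],"gripper":1},
  ],
)

```text
t: 15.4
tool_pos: [0.4997, -0.4073, 0.0332]
tool_rot: [0.001, 0.09, 0.996, 0.001]
wrist_force: [2.1, 11.0, 11.6]
gripper_width: 0.0107
gripper_force: 59.5
```

Emit:
play_rows(
  rows=[
    {"dp":[0,0,0],"delta_rot":[0,0,0],"gripper":1},
    {"dp":[0,0,0],"delta_rot":[0,0,0],"gripper":1},
    {"dp":[0,0,0],"delta_rot":[0,0,0],"gripper":1},
    {"dp":[0,0,0],"delta_rot":[0,0,0],"gripper":1},
    {"dp":[0,0,0],"delta_rot":[0,0,0],"gripper":1},
  ],
)

```text
t: 16.02
tool_pos: [0.4997, -0.4073, 0.0332]
tool_rot: [0.001, 0.09, 0.996, 0.001]
wrist_force: [2.3, 10.8, 11.3]
gripper_width: 0.0109
gripper_force: 59.5
```

```bash
python3 - <<'E'
from h import *
s,p,R=st(); print(p, s["wrist_force"], (p-[.504,-.3765,0])@[.1814,.9834,0])
im=vision.snapshot("top"); c=vision.get_calibration("top")
# profile along the scale, from needle row: dock frame points on the scale
hz=np.array([.5212,-.2734]); dx=np.array([.1814,.9834]); 
t0=cv2.imread("pics/top0.png")
hsv=cv2.cvtColor(t0,cv2.COLOR_BGR2HSV);H,S,V=[a.astype(int) for a in cv2.split(hsv)]
g=(H>45)&(H<85)&(S>100); g[:,:390]=0;g[:,420:]=0;g[:240]=0;g[270:]=0; yx=np.argwhere(g); gc=yx.mean(0)[::-1]; print("green px",gc,len(yx))
G=cast(c,gc,.035)[0]
for nm,I in (("t0",t0),("now",im)):
    out=[]
    for e in np.arange(-12,34,2):
        q=proj(c,[*(G[:2]+dx*e/1000),.035])[0]; out.append((int(e),*cv2.getRectSubPix(I,(1,1),tuple(q.astype(np.float32)))[0,0].tolist()))
    print(nm,out)
E
```

```text
[ 0.49967769 -0.40729527  0.03320019] [ 2.25083869 10.76896682 11.34402952] -0.03106813847392123
green px [400.85714286 254.35714286] 14
t0 [(-12, 40, 53, 170), (-10, 64, 80, 164), (-8, 85, 107, 152), (-6, 88, 117, 131), (-4, 74, 113, 99), (-2, 57, 105, 66), (0, 46, 101, 45), (2, 53, 104, 57), (4, 75, 116, 92), (6, 98, 129, 126), (8, 116, 141, 152), (10, 128, 148, 163), (12, 136, 152, 165), (14, 148, 159, 167), (16, 160, 166, 167), (18, 172, 172, 167), (20, 165, 162, 156), (22, 139, 136, 130), (24, 113, 113, 108), (26, 105, 107, 103), (28, 134, 137, 130), (30, 152, 156, 148), (32, 153, 158, 150)]
now [(-12, 58, 65, 184), (-10, 91, 99, 180), (-8, 118, 128, 169), (-6, 117, 129, 145), (-4, 95, 108, 112), (-2, 72, 93, 80), (0, 59, 96, 61), (2, 74, 123, 71), (4, 108, 149, 104), (6, 142, 169, 138), (8, 167, 182, 164), (10, 179, 188, 176), (12, 182, 189, 178), (14, 183, 190, 179), (16, 183, 190, 180), (18, 183, 190, 180), (20, 181, 188, 177), (22, 173, 180, 170), (24, 164, 170, 161), (26, 158, 164, 156), (28, 166, 174, 165), (30, 167, 177, 169), (32, 157, 169, 161)]
```

The needle is at mid-green (about 26 mm, with the force agreeing). Hold, then ease back.

Emit:
play_rows(
  rows=[
    {"dp":[0,0,0],"delta_rot":[0,0,0],"gripper":1},
    {"dp":[0,0,0],"delta_rot":[0,0,0],"gripper":1},
    {"dp":[0,0,0],"delta_rot":[0,0,0],"gripper":1},
    {"dp":[0,0,0],"delta_rot":[0,0,0],"gripper":1},
    {"dp":[0,0,0],"delta_rot":[0,0,0],"gripper":1},
  ],
)

```text
t: 16.7
tool_pos: [0.4997, -0.4073, 0.0332]
tool_rot: [0.001, 0.09, 0.996, 0.001]
wrist_force: [1.9, 10.4, 11.6]
gripper_width: 0.0107
gripper_force: 59.5
```

Emit:
play_rows(
  rows=[
    {"dp":[0,0,0],"delta_rot":[0,0,0],"gripper":1},
    {"dp":[0,0,0],"delta_rot":[0,0,0],"gripper":1},
    {"dp":[0,0,0],"delta_rot":[0,0,0],"gripper":1},
    {"dp":[0,0,0],"delta_rot":[0,0,0],"gripper":1},
    {"dp":[0,0,0],"delta_rot":[0,0,0],"gripper":1},
  ],
)

```text
t: 17.32
tool_pos: [0.4997, -0.4073, 0.0332]
tool_rot: [0.001, 0.09, 0.996, 0.001]
wrist_force: [2.9, 10.9, 11.0]
gripper_width: 0.011
gripper_force: 59.5
```

Emit:
play_rows(
  rows=[
    {"dp":[0,0.004,0],"delta_rot":[0,0,0],"gripper":1},
    {"dp":[0,0.005,0],"delta_rot":[0,0,0],"gripper":1},
    {"dp":[0,0.005,0],"delta_rot":[0,0,0],"gripper":1},
    {"dp":[0,0.005,0],"delta_rot":[0,0,0],"gripper":1},
    {"dp":[0,0.005,0],"delta_rot":[0,0,0],"gripper":1},
  ],
)

```text
t: 17.95
tool_pos: [0.5033, -0.3852, 0.0332]
tool_rot: [0.001, 0.091, 0.996, -0.0]
wrist_force: [1.1, 1.1, 7.2]
gripper_width: 0.0106
gripper_force: 58.9
```

Emit:
play_rows(
  rows=[
    {"dp":[0,0.004,0],"delta_rot":[0,0,0],"gripper":1},
    {"dp":[0,0.002,0],"delta_rot":[0,0,0],"gripper":1},
    {"dp":[0,0.001,0],"delta_rot":[0,0,0],"gripper":1},
    {"dp":[0,0.001,0],"delta_rot":[0,0,0],"gripper":1},
    {"dp":[0,0,0],"delta_rot":[0,0,0],"gripper":1},
  ],
)

```text
t: 18.58
tool_pos: [0.5045, -0.3779, 0.0332]
tool_rot: [0.001, 0.091, 0.996, -0.0]
wrist_force: [-0.5, 0.3, 6.6]
gripper_width: 0.0108
gripper_force: 59.0
```

Emit:
play_rows(
  rows=[
    {"dp":[0,0.001,0],"delta_rot":[0,0,0],"gripper":1},
    {"dp":[0,0,0],"delta_rot":[0,0,0],"gripper":0.3},
    {"dp":[0,0,0],"delta_rot":[0,0,0],"gripper":0.1},
    {"dp":[0,0,-0.03],"delta_rot":[0,0,0],"gripper":0.1},
    {"dp":[0,0,-0.06],"delta_rot":[0,0,0],"gripper":0.1},
  ],
)

```text
t: 19.2
tool_pos: [0.5029, -0.3756, 0.1214]
tool_rot: [-0.002, 0.091, 0.996, 0.001]
wrist_force: [1.0, 0.1, -0.4]
gripper_width: 0.0384
gripper_force: 0.0
```

Emit:
play_rows(
  rows=[
    {"dp":[0,0,-0.05],"delta_rot":[0,0,0],"gripper":-1},
    {"dp":[0.0015,0.0475,-0.02],"delta_rot":[0,0,0],"gripper":-1},
    {"dp":[0.0015,0.0475,0],"delta_rot":[0,0,0],"gripper":-1},
    {"dp":[0.0015,0.0475,0],"delta_rot":[0,0,0],"gripper":-1},
    {"dp":[0.0015,0.0475,0],"delta_rot":[0,0,0],"gripper":-1},
  ],
)

```text
t: 19.82
tool_pos: [0.5325, -0.187, 0.1925]
tool_rot: [0.0, 0.091, 0.996, 0.0]
wrist_force: [0.6, 0.2, 0.2]
gripper_width: 0.0856
gripper_force: 0.0
```

Emit:
play_rows(
  rows=[
    {"dp":[0.0015,0.0475,0],"delta_rot":[0,0,0],"gripper":-1},
    {"dp":[0.0015,0.0475,0],"delta_rot":[0,0,0],"gripper":-1},
    {"dp":[0.0015,0.0475,0],"delta_rot":[0,0,0],"gripper":-1},
    {"dp":[0.0015,0.0475,0],"delta_rot":[0,0,0],"gripper":-1},
    {"dp":[0.0015,0.0475,0],"delta_rot":[0,0,0],"gripper":-1},
  ],
)

```text
t: 20.45
tool_pos: [0.5681, 0.048, 0.1925]
tool_rot: [0.0, 0.091, 0.996, 0.0]
wrist_force: [0.6, -0.3, -0.2]
gripper_width: 0.0852
gripper_force: 0.0
```

Emit:
play_rows(
  rows=[
    {"dp":[0.0015,0.0475,0],"delta_rot":[0,0,0],"gripper":-1},
    {"dp":[0.0015,0.0475,0],"delta_rot":[0,0,0],"gripper":-1},
    {"dp":[0.0015,0.0475,0],"delta_rot":[0,0,0],"gripper":-1},
    {"dp":[0.0015,0.0475,0],"delta_rot":[0,0,0],"gripper":-1},
    {"dp":[0,0,0.01],"delta_rot":[0,0,0.1745],"gripper":-1},
  ],
)

```text
t: 21.08
tool_pos: [0.5964, 0.239, 0.1822]
tool_rot: [0.0, 0.176, 0.984, 0.001]
wrist_force: [0.1, -0.8, -0.1]
gripper_width: 0.0857
gripper_force: 0.0
```

Emit:
play_rows(
  rows=[
    {"dp":[0,0,0.01],"delta_rot":[0,0,0.1745],"gripper":-1},
    {"dp":[0,0,0.01],"delta_rot":[0,0,0.1745],"gripper":-1},
    {"dp":[0,0,0.01],"delta_rot":[0,0,0.1745],"gripper":-1},
    {"dp":[0,0,0],"delta_rot":[0,0,0.1745],"gripper":-1},
    {"dp":[0,0,0],"delta_rot":[0,0,0.1745],"gripper":-1},
  ],
)

```text
t: 21.7
tool_pos: [0.5964, 0.2342, 0.1521]
tool_rot: [-0.0, 0.579, 0.815, -0.0]
wrist_force: [0.3, -0.7, -0.0]
gripper_width: 0.0855
gripper_force: 0.0
```

Emit:
play_rows(
  rows=[
    {"dp":[0,0,0],"delta_rot":[0,0,0.1745],"gripper":-1},
    {"dp":[0,0,0],"delta_rot":[0,0,0.1745],"gripper":-1},
    {"dp":[0,0,0],"delta_rot":[0,0,0.1745],"gripper":-1},
    {"dp":[0,0,0],"delta_rot":[0,0,0],"gripper":-1},
    {"dp":[0,0,0],"delta_rot":[0,0,0],"gripper":-1},
  ],
)

```text
t: 22.32
tool_pos: [0.5965, 0.2344, 0.1522]
tool_rot: [0.0, 0.767, 0.642, -0.0]
wrist_force: [-0.4, -0.4, 0.5]
gripper_width: 0.0855
gripper_force: 0.0
```

```bash
python3 - <<'E'
from h import *
import pickle
go([.5958,.2268,.1],(.9834,-.1814))
w=vision.get_calibration("wrist"); im=vision.snapshot("wrist"); cv2.imwrite("pics/w5.png",im); pickle.dump(w,open("w5.pkl","wb"))
cv2.imwrite("pics/t5.png",vision.snapshot("top"))
for n,q in dict(a=[.5958,.2268,.036],b=[.5809,.3759,.047],c=[.4674,.3784,.058],d=[.4383,.2415,.069]).items(): print(n,proj(w,q,True))
E
```

```text
t 22.32 tcp [0.5965 0.2344 0.1522] tool dp [-0.0076  0.0007  0.0522]
yaw 0.005 yaw -3.136 tilt [-0. -0. -1.] q7 -0.249
a [[321.64128772 247.70166849]]
b [[258.91770359  44.31822743]]
c [[102.24289884  85.87520485]]
d [[110.05210568 278.69641226]]
```

View pics/w5.png

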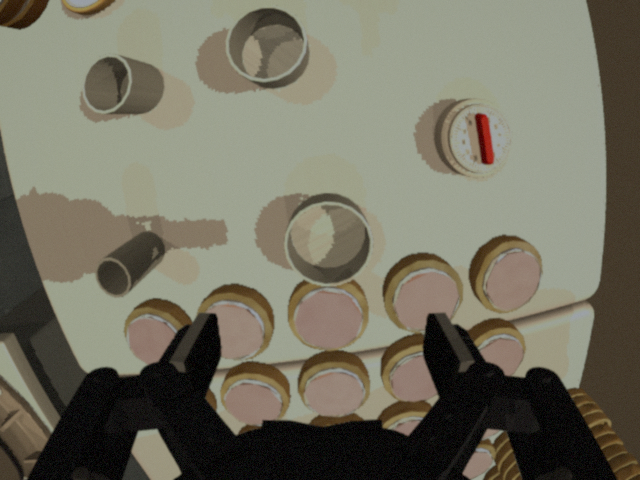

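Wrist view: rims at a (328,240), b (267,47), c (107,84), d (115,277); all upright, with a close to the macaron below it.

```bash
python3 - <<'E'
from h import *
import pickle
w=pickle.load(open("w5.pkl","rb"))
for n,(l,r,t,b),z in (("a",(285,371,194,286),.036),("b",(226,308,8,88),.047),("c",(83,132,56,112),.058),("d",(97,132,258,296),.069)):
    cx,cy=(l+r)/2,(t+b)/2
    P=cast(w,[(l,cy),(r,cy),(cx,t),(cx,b)],z,True)[:,:2]
    print(n,P.mean(0).round(4),np.linalg.norm(P[0]-P[1]).round(4),np.linalg.norm(P[2]-P[3]).round(4))
    if n=="a": go([*P.mean(0),.008],(.9834,-.1814))
E
```

```text
a [0.6013 0.2311] 0.0629 0.0708
t 22.43 tcp [0.5966 0.2343 0.1524] tool dp [-0.0023  0.0053  0.1444]
yaw 0.003 yaw -3.138 tilt [-0.  0. -1.] q7 -0.25
b [0.5855 0.3727] 0.0546 0.0562
c [0.4715 0.3786] 0.043 0.0406
d [0.4426 0.2421] 0.0324 0.0316
```

Emit:
play_rows(
  rows=[
    {"dp":[-0.0025,0.005,0.05],"delta_rot":[0,0,0],"gripper":-1},
    {"dp":[0,0,0.05],"delta_rot":[0,0,0],"gripper":-1},
    {"dp":[0,0,0.034],"delta_rot":[0,0,0],"gripper":-1},
    {"dp":[0,0,0.01],"delta_rot":[0,0,0],"gripper":-1},
    {"dp":[0,0,0],"delta_rot":[0,0,0],"gripper":-0.3},
  ],
  squeeze=40,
)

```text
t: 23.05
tool_pos: [0.6013, 0.2308, 0.0087]
tool_rot: [0.0, 0.768, 0.64, -0.0]
wrist_force: [0.3, -0.3, 0.7]
gripper_width: 0.0698
gripper_force: 0.0
```

Emit:
play_rows(
  rows=[
    {"dp":[0,0,0],"delta_rot":[0,0,0],"gripper":1},
    {"dp":[0,0,0],"delta_rot":[0,0,0],"gripper":1},
    {"dp":[0,0,0],"delta_rot":[0,0,0],"gripper":1},
    {"dp":[0,0,-0.015],"delta_rot":[0,0,0],"gripper":1},
    {"dp":[0,0,-0.05],"delta_rot":[0,0,0],"gripper":1},
  ],
)

```text
t: 23.68
tool_pos: [0.5998, 0.2307, 0.0731]
tool_rot: [-0.0, 0.768, 0.64, -0.002]
wrist_force: [0.1, -0.3, 0.1]
gripper_width: 0.0656
gripper_force: 46.1
```

Emit:
play_rows(
  rows=[
    {"dp":[0,0,-0.05],"delta_rot":[0,0,0],"gripper":1},
    {"dp":[0,0,-0.03],"delta_rot":[0,0,0],"gripper":1},
    {"dp":[0,0,0],"delta_rot":[0,0,0],"gripper":1},
    {"dp":[0,0,0],"delta_rot":[0,0,0],"gripper":1},
    {"dp":[0,0,0],"delta_rot":[0,0,0],"gripper":1},
  ],
)

```text
t: 24.3
tool_pos: [0.6005, 0.2309, 0.1525]
tool_rot: [-0.0, 0.768, 0.64, -0.001]
wrist_force: [0.6, 0.2, -2.1]
gripper_width: 0.0654
gripper_force: 46.1
```

```bash
python3 - <<'E'
from h import *
go([.5225,-.2732,.13],(.9834,-.1814))
s=monitor.sense();print(s["gripper_width"],s["gripper_force"],s["wrist_force"])
w=vision.get_calibration("wrist"); im=vision.snapshot("wrist"); cv2.imwrite("pics/w6.png",im)
E
```

```text
t 24.3 tcp [0.6005 0.2309 0.1525] tool dp [-0.5098  0.0143  0.023 ]
yaw 0.001 yaw -3.141 tilt [-0.001 -0.001 -1.   ] q7 -0.242
0.06535236967643003 46.05717692524195 [ 0.55577926  0.18373082 -2.114993  ]
```

View pics/w6.png

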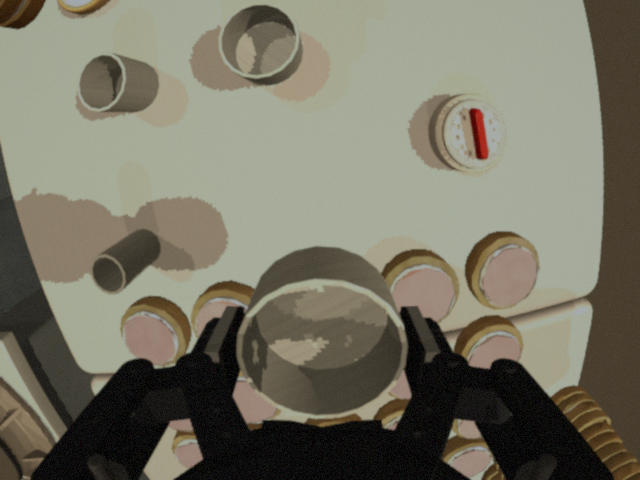

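Beaker a is held centred and upright (rim l240 r408 t277 b418). Work out its offset in the hand and where the ring is now.

```bash
python3 - <<'E'
from h import *
w=vision.get_calibration("wrist"); s,p,R=st()
l,r,t,b=240,408,277,418; P=cast(w,[(l,345),(r,345),(324,t),(324,b)],p[2]-.0087+.036,True); print("rim diam",np.linalg.norm(P[0]-P[1]),np.linalg.norm(P[2]-P[3])); print("offset tool",(R.T@(P.mean(0)-p)).round(4))
c=vision.get_calibration("top")
for f in ("pics/top0.png","pics/t5.png"):
    im=cv2.imread(f); V=im.max(2)
    m=(V<50).astype(np.uint8); m[:,:470]=0;m[:,505:]=0;m[:220]=0;m[285:]=0
    q=max(cv2.findContours(m,cv2.RETR_EXTERNAL,cv2.CHAIN_APPROX_NONE)[0],key=len); rc=cv2.minAreaRect(q); print(f,cast(c,rc[0],.057).round(4),rc[1])
    g=cv2.resize(im[205:285,375:505],None,fx=4,fy=4,interpolation=2); gg=cv2.medianBlur(cv2.cvtColor(g,6),5)
    h=cv2.HoughCircles(gg,cv2.HOUGH_GRADIENT_ALT,1.5,40,param1=60,param2=.4,minRadius=48,maxRadius=72)
    if h is not None:
        for x,y,rr in h[0][:3]: print("circ",rr/4,cast(c,(x/4+375-.375,y/4+205-.375),.0245).round(4))
E
```

```text
rim diam 0.06273899317736636 0.0653863340932773
offset tool [ 0.0005  0.0016 -0.0273]
pics/top0.png [[ 0.4963 -0.4017  0.057 ]] (3.5129435062408447, 26.572265625)
circ 15.733038 [[ 0.5201 -0.3012  0.0245]]
circ 16.376965 [[ 0.5626 -0.1899  0.0245]]
circ 12.998413 [[ 0.5201 -0.3012  0.0245]]
pics/t5.png [[ 0.5027 -0.3711  0.057 ]] (3.224903106689453, 27.53571128845215)
circ 15.899157 [[ 0.5054 -0.3503  0.0245]]
circ 13.952674 [[ 0.521  -0.2729  0.0245]]
```

Emit:
play_rows(
  rows=[
    {"dp":[-0.051,0.0014,0],"delta_rot":[0,0,0],"gripper":1},
    {"dp":[-0.051,0.0014,0],"delta_rot":[0,0,0],"gripper":1},
    {"dp":[-0.051,0.0014,0],"delta_rot":[0,0,0],"gripper":1},
    {"dp":[-0.051,0.0014,0],"delta_rot":[0,0,0],"gripper":1},
    {"dp":[-0.051,0.0014,0],"delta_rot":[0,0,0],"gripper":1},
  ],
)

```text
t: 24.98
tool_pos: [0.5612, -0.0227, 0.1529]
tool_rot: [-0.0, 0.768, 0.64, -0.0]
wrist_force: [0.4, 0.5, -1.0]
gripper_width: 0.0654
gripper_force: 46.0
```

Emit:
play_rows(
  rows=[
    {"dp":[-0.051,0.0014,0],"delta_rot":[0,0,0],"gripper":1},
    {"dp":[-0.051,0.0014,0],"delta_rot":[0,0,0],"gripper":1},
    {"dp":[-0.051,0.0014,0],"delta_rot":[0,0,0],"gripper":1},
    {"dp":[-0.051,0.0014,0],"delta_rot":[0,0,0],"gripper":1},
    {"dp":[-0.051,0.0014,0],"delta_rot":[0,0,0],"gripper":1},
  ],
)

```text
t: 25.6
tool_pos: [0.5221, -0.2747, 0.1528]
tool_rot: [-0.0, 0.768, 0.64, -0.0]
wrist_force: [0.8, 0.5, -0.7]
gripper_width: 0.0655
gripper_force: 46.1
```

Emit:
play_rows(
  rows=[
    {"dp":[0,0,0.02],"delta_rot":[0,0,0],"gripper":1},
    {"dp":[0,0,0.02],"delta_rot":[0,0,0],"gripper":1},
    {"dp":[0,0,0.02],"delta_rot":[0,0,0],"gripper":1},
    {"dp":[0,0,0],"delta_rot":[0,0,0],"gripper":1},
    {"dp":[0,0,0],"delta_rot":[0,0,0],"gripper":1},
  ],
)

```text
t: 26.22
tool_pos: [0.523, -0.2728, 0.0935]
tool_rot: [0.0, 0.768, 0.64, -0.0]
wrist_force: [0.2, 0.2, -0.9]
gripper_width: 0.0656
gripper_force: 46.1
```

```bash
python3 - <<'E'
from h import *
go([.522,-.2732,.0315],(.9834,-.1814))
s=monitor.sense();print(s["gripper_width"],s["gripper_force"],s["wrist_force"])
im=vision.snapshot("wrist"); cv2.imwrite("pics/w7.png",im)
E
```

```text
t 26.23 tcp [ 0.523  -0.2728  0.0935] tool dp [-0.0005 -0.0009  0.062 ]
yaw 0.002 yaw -3.14 tilt [-0. -0. -1.] q7 0.654
0.06555865170355721 46.0520838573575 [ 0.17782501  0.21773334 -0.9396365 ]
```

View pics/w7.png

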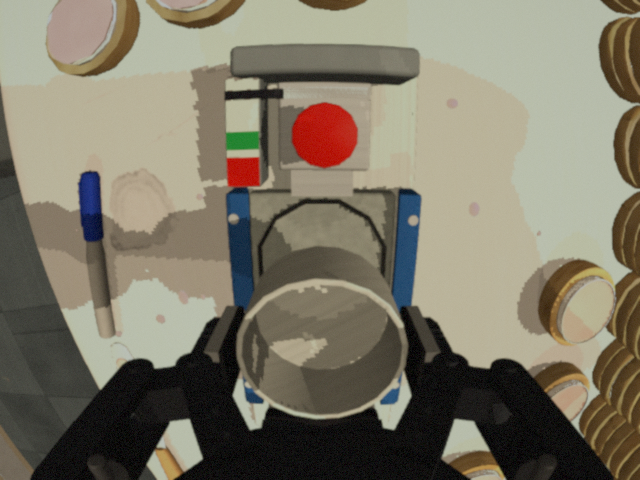

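The beaker is laterally centred over the ring (322), the pin is down and the needle is at zero (254,94). Lower it.

Emit:
play_rows(
  rows=[
    {"dp":[-0.0005,-0.001,0.025],"delta_rot":[0,0,0],"gripper":1},
    {"dp":[0,0,0.02],"delta_rot":[0,0,0],"gripper":1},
    {"dp":[0,0,0.01],"delta_rot":[0,0,0],"gripper":1},
    {"dp":[0,0,0.003],"delta_rot":[0,0,0],"gripper":1},
    {"dp":[0,0,0],"delta_rot":[0,0,0],"gripper":1},
  ],
)

```text
t: 26.9
tool_pos: [0.5218, -0.2737, 0.0356]
tool_rot: [0.0, 0.768, 0.64, 0.0]
wrist_force: [0.3, 0.1, -0.6]
gripper_width: 0.0651
gripper_force: 46.1
```

Emit:
play_rows(
  rows=[
    {"dp":[0,0,0.002],"delta_rot":[0,0,0],"gripper":1},
    {"dp":[0,0,0.001],"delta_rot":[0,0,0],"gripper":1},
    {"dp":[0,0,0.001],"delta_rot":[0,0,0],"gripper":1},
    {"dp":[0,0,0],"delta_rot":[0,0,0],"gripper":1},
    {"dp":[0,0,0],"delta_rot":[0,0,0],"gripper":1},
  ],
)

```text
t: 27.52
tool_pos: [0.5216, -0.2735, 0.0314]
tool_rot: [0.0, 0.768, 0.64, -0.0]
wrist_force: [0.1, -0.5, -0.6]
gripper_width: 0.0653
gripper_force: 46.1
```

Emit:
play_rows(
  rows=[
    {"dp":[0,0,0.001],"delta_rot":[0,0,0],"gripper":1},
    {"dp":[0,0,0.001],"delta_rot":[0,0,0],"gripper":1},
    {"dp":[0,0,0],"delta_rot":[0,0,0],"gripper":1},
    {"dp":[0,0,0],"delta_rot":[0,0,0],"gripper":1},
    {"dp":[0,0,0],"delta_rot":[0,0,0],"gripper":1},
  ],
)

```text
t: 28.15
tool_pos: [0.5226, -0.2742, 0.0305]
tool_rot: [0.001, 0.768, 0.64, 0.001]
wrist_force: [0.2, 1.0, 18.2]
gripper_width: 0.0655
gripper_force: 47.7
```

Emit:
play_rows(
  rows=[
    {"dp":[0,0,-0.001],"delta_rot":[0,0,0],"gripper":-0.72},
    {"dp":[0,0,0],"delta_rot":[0,0,0],"gripper":-0.72},
    {"dp":[0,0,-0.01],"delta_rot":[0,0,0],"gripper":-0.75},
    {"dp":[0,0,-0.05],"delta_rot":[0,0,0],"gripper":-1},
    {"dp":[0,0,-0.058],"delta_rot":[0,0,0],"gripper":-1},
  ],
)

```text
t: 28.78
tool_pos: [0.5209, -0.2734, 0.1496]
tool_rot: [-0.001, 0.768, 0.64, -0.001]
wrist_force: [1.3, 0.9, 0.4]
gripper_width: 0.0853
gripper_force: 0.0
```

```bash
python3 - <<'E'
from h import *
im=vision.snapshot("wrist"); w=vision.get_calibration("wrist"); cv2.imwrite("pics/w8.png",im)
print(proj(w,[.522,-.2735,.058],True))
s,p,R=st(); print(p,s["gripper_width"])
go([.5855,.3727,.15])
E
```

```text
[[317.26626279 242.55769001]]
[ 0.52328173 -0.27573571  0.15672951] 0.08527507534413334
t 28.82 tcp [ 0.5233 -0.2757  0.1567] tool dp [ 0.6489 -0.0572  0.0056]
```

Emit:
play_rows(
  rows=[
    {"dp":[0.054,-0.0046,0],"delta_rot":[0,0,0],"gripper":-1},
    {"dp":[0.054,-0.0046,0],"delta_rot":[0,0,0],"gripper":-1},
    {"dp":[0.054,-0.0046,0],"delta_rot":[0,0,0],"gripper":-1},
    {"dp":[0.054,-0.0046,0],"delta_rot":[0,0,0],"gripper":-1},
    {"dp":[0.054,-0.0046,0],"delta_rot":[0,0,0],"gripper":-1},
  ],
)

```text
t: 29.45
tool_pos: [0.5478, -0.002, 0.1489]
tool_rot: [0.0, 0.768, 0.64, 0.0]
wrist_force: [1.0, -0.5, 0.3]
gripper_width: 0.0853
gripper_force: 0.0
```

Emit:
play_rows(
  rows=[
    {"dp":[0.054,-0.0046,0],"delta_rot":[0,0,0],"gripper":-1},
    {"dp":[0.054,-0.0046,0],"delta_rot":[0,0,0],"gripper":-1},
    {"dp":[0.054,-0.0046,0],"delta_rot":[0,0,0],"gripper":-1},
    {"dp":[0.054,-0.0046,0],"delta_rot":[0,0,0],"gripper":-1},
    {"dp":[0.054,-0.0046,0],"delta_rot":[0,0,0],"gripper":-1},
  ],
)

```text
t: 30.08
tool_pos: [0.5738, 0.2678, 0.1489]
tool_rot: [0.0, 0.768, 0.64, 0.0]
wrist_force: [0.9, -0.2, 0.4]
gripper_width: 0.0853
gripper_force: 0.0
```

Emit:
play_rows(
  rows=[
    {"dp":[0.054,-0.0046,0],"delta_rot":[0,0,0],"gripper":-1},
    {"dp":[0.054,-0.0046,0],"delta_rot":[0,0,0],"gripper":-1},
    {"dp":[0,0,0],"delta_rot":[0,0,0],"gripper":-1},
    {"dp":[0,0,0],"delta_rot":[0,0,0],"gripper":-1},
    {"dp":[0,0,0],"delta_rot":[0,0,0],"gripper":-1},
  ],
)

```text
t: 30.7
tool_pos: [0.5846, 0.3725, 0.1487]
tool_rot: [0.0, 0.769, 0.639, 0.0]
wrist_force: [-0.1, -1.0, 0.8]
gripper_width: 0.0853
gripper_force: 0.0
```

```bash
cat >> h.py <<'E'
def rims(w,im,guess,z,D,win=75):
    "bright-rim ellipse near the predicted pixel: print fits"
    u=proj(w,[*guess,z],True)[0]; x0,y0=(np.maximum(u-win,0)).astype(int); x1,y1=(u+win).astype(int)
    g=cv2.GaussianBlur(cv2.cvtColor(im,6)[y0:y1,x0:x1],(3,3),0)
    e=cv2.Canny(g,40,110); res=[]
    for q in cv2.findContours(e,cv2.RETR_LIST,cv2.CHAIN_APPROX_NONE)[0]:
        if len(q)<60: continue
        P=cast(w,q[:,0]+[x0,y0],z,True)[:,:2]; c,k=cv2.minEnclosingCircle(P.astype(np.float32))
        el=cv2.fitEllipse(cv2.convexHull((P*1e4).astype(np.float32)))
        res.append((np.round(np.array(el[0])/1e4,4).tolist(),np.round(np.array(el[1])/1e4,4).tolist(),len(q)))
    res.sort(key=lambda r:abs(sum(r[1])/2-D)); print("pred px",u.round(0),*res[:4],sep="\n ")
E
python3 - <<'E'
from h import *
go([.5855,.3727,.01],(.9834,-.1814))
w=vision.get_calibration("wrist"); im=vision.snapshot("wrist"); cv2.imwrite("pics/w9.png",im)
rims(w,im,[.5855,.3727],.047,.055)
E
```

```text
t 30.7 tcp [0.5846 0.3725 0.1487] tool dp [0.0004 0.0008 0.1387]
yaw -0.001 yaw 3.141 tilt [ 0. -0. -1.] q7 -0.433
pred px
 [322. 244.]
 ([0.5729, 0.3857], [0.036, 0.0754], 311)
 ([0.5857, 0.3799], [0.0527, 0.0638], 181)
 ([0.5851, 0.3766], [0.0499, 0.0504], 502)
 ([0.5893, 0.3814], [0.0296, 0.0367], 117)
```

Emit:
play_rows(
  rows=[
    {"dp":[0.004,0,0.045],"delta_rot":[0,0,0],"gripper":-1},
    {"dp":[0,0,0.045],"delta_rot":[0,0,0],"gripper":-1},
    {"dp":[0,0,0.028],"delta_rot":[0,0,0],"gripper":-1},
    {"dp":[0,0,0],"delta_rot":[0,0,0],"gripper":-0.2},
    {"dp":[0,0,0],"delta_rot":[0,0,0],"gripper":1},
  ],
  squeeze=40,
)

```text
t: 31.38
tool_pos: [0.586, 0.3774, 0.032]
tool_rot: [0.0, 0.769, 0.64, 0.001]
wrist_force: [-0.6, -0.4, 2.4]
gripper_width: 0.0541
gripper_force: 42.0
```

Emit:
play_rows(
  rows=[
    {"dp":[0,0,0],"delta_rot":[0,0,0],"gripper":1},
    {"dp":[0,0,0],"delta_rot":[0,0,0],"gripper":1},
    {"dp":[0,0,-0.01],"delta_rot":[0,0,0],"gripper":1},
    {"dp":[0,0,-0.03],"delta_rot":[0,0,0],"gripper":1},
    {"dp":[0,0,-0.05],"delta_rot":[0,0,0],"gripper":1},
  ],
)

```text
t: 32.0
tool_pos: [0.5843, 0.3775, 0.1209]
tool_rot: [0.0, 0.768, 0.64, -0.001]
wrist_force: [-0.0, 0.7, 1.0]
gripper_width: 0.054
gripper_force: 42.3
```

Emit:
play_rows(
  rows=[
    {"dp":[0,0,-0.05],"delta_rot":[0,0,0],"gripper":1},
    {"dp":[0,0,0],"delta_rot":[0,0,0],"gripper":1},
    {"dp":[0,0,0],"delta_rot":[0,0,0],"gripper":1},
    {"dp":[0,0,0],"delta_rot":[0,0,0],"gripper":1},
    {"dp":[0,0,0],"delta_rot":[0,0,0],"gripper":1},
  ],
)

```text
t: 32.62
tool_pos: [0.5847, 0.3776, 0.1694]
tool_rot: [0.0, 0.768, 0.64, -0.001]
wrist_force: [0.4, 0.3, -0.5]
gripper_width: 0.0538
gripper_force: 42.3
```

```bash
python3 - <<'E'
from h import *
w=vision.get_calibration("wrist"); im=vision.snapshot("wrist"); cv2.imwrite("pics/w10.png",im)
s,p,R=st(); rims(w,im,p[:2],p[2]-.030+.047,.055,110)
c=vision.get_calibration("top"); t=vision.snapshot("top"); cv2.imwrite("pics/t10.png",t)
go([.522,-.2735,.17],(.9834,-.1814))
a=cv2.resize(t[205:285,375:505],None,fx=3,fy=3,interpolation=3); b=cv2.resize(im,(400,300))
v=np.zeros((540,400,3),np.uint8); v[:300]=b; v[300:540,:390]=a; cv2.imwrite("pics/v10.png",v)
E
```

```text
pred px
 [320. 338.]
 ([0.5871, 0.3858], [0.0481, 0.0667], 359)
 ([0.5867, 0.385], [0.0401, 0.0482], 267)
 ([0.5953, 0.3348], [0.0289, 0.033], 179)
 ([0.5617, 0.3364], [0.0288, 0.0314], 295)
t 32.73 tcp [0.5849 0.3776 0.1697] tool dp [-6.517e-01  5.580e-02  3.000e-04]
yaw 0.001 yaw -3.141 tilt [-0.001 -0.001 -1.   ] q7 -0.449
```

View pics/v10.png

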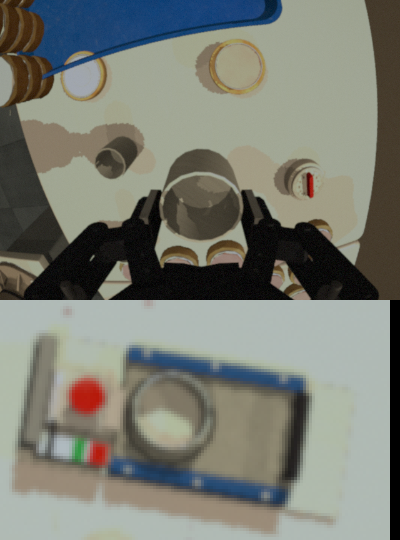

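b is held upright between the pads, and a sits in the ring with the pin down and the needle at zero. Refine the hand offset of b and the position of a.

```bash
python3 - <<'E'
from h import *
im=cv2.imread("pics/w10.png"); g=cv2.cvtColor(im,6)
print("col321",[(y,int(g[y,321])) for y in range(262,400,2)])
print("row330",[(x,int(g[330,x])) for x in list(range(244,276,2))+list(range(374,404,2))])
c=vision.get_calibration("top"); t=cv2.imread("pics/t10.png")
a=cv2.resize(t[205:285,375:505],None,fx=4,fy=4,interpolation=2); gg=cv2.medianBlur(cv2.cvtColor(a,6),5)
h=cv2.HoughCircles(gg,cv2.HOUGH_GRADIENT_ALT,1.5,20,param1=60,param2=.4,minRadius=40,maxRadius=70)
if h is not None:
    for x,y,rr in h[0][:4]: print("circ",rr/4,cast(c,(x/4+375-.375,y/4+205-.375),.058).round(4))
w8=cv2.imread("pics/w8.png")
# a seen from w8: use pose via prediction of calibration at capture (tcp .5209,-.2734,.1496 settled later) -> skip
E
```

```text
col321 [(262, 68), (264, 72), (266, 73), (268, 75), (270, 78), (272, 75), (274, 98), (276, 155), (278, 161), (280, 141), (282, 99), (284, 111), (286, 107), (288, 112), (290, 110), (292, 111), (294, 112), (296, 112), (298, 111), (300, 104), (302, 93), (304, 91), (306, 91), (308, 90), (310, 88), (312, 85), (314, 89), (316, 89), (318, 88), (320, 88), (322, 87), (324, 90), (326, 85), (328, 88), (330, 88), (332, 81), (334, 64), (336, 63), (338, 61), (340, 62), (342, 63), (344, 66), (346, 64), (348, 62), (350, 60), (352, 65), (354, 63), (356, 61), (358, 65), (360, 65), (362, 64), (364, 62), (366, 64), (368, 61), (370, 64), (372, 61), (374, 63), (376, 64), (378, 65), (380, 64), (382, 66), (384, 107), (386, 151), (388, 160), (390, 162), (392, 162), (394, 163), (396, 163), (398, 162)]
row330 [(244, 14), (246, 16), (248, 15), (250, 4), (252, 11), (254, 45), (256, 97), (258, 98), (260, 76), (262, 48), (264, 48), (266, 55), (268, 55), (270, 55), (272, 61), (274, 54), (374, 59), (376, 64), (378, 61), (380, 64), (382, 66), (384, 110), (386, 122), (388, 101), (390, 19), (392, 19), (394, 13), (396, 10), (398, 0), (400, 30), (402, 56)]
circ 15.521346 [[ 0.5162 -0.1798  0.058 ]]
circ 15.4589205 [[ 0.5211 -0.2627  0.058 ]]
circ 13.083367 [[ 0.5211 -0.2627  0.058 ]]
circ 10.885976 [[ 0.5211 -0.2627  0.058 ]]
```

```bash
python3 - <<'E'
from h import *
c=vision.get_calibration("top"); print("a top",cast(c,(432.3,244),.058))
w=vision.get_calibration("wrist"); s,p,R=st()
for rr,z in (((281,383),p[2]-.031+.047),):
    P=cast(w,[(322,rr[0]),(322,rr[1])],z,True); print(np.linalg.norm(P[0]-P[1]),(R.T@(P.mean(0)-p)).round(4))
t=cv2.imread("pics/t10.png"); g=cv2.cvtColor(t,6)
u=proj(c,[[.522,-.2735,.058]])[0]; print("pred",u)
print("row",[(x,int(g[int(round(u[1])),x])) for x in range(410,462)])
print("col",[(y,int(g[y,int(round(u[0]))])) for y in range(220,270)])
g=cv2.cvtColor(cv2.imread("pics/w8.png"),6)
print("w8 row242",[(x,int(g[242,x])) for x in range(250,390,2)])
print("w8 col317",[(y,int(g[y,317])) for y in range(160,310,2)])
E
```

```text
a top [[ 0.51916284 -0.26818229  0.058     ]]
0.04847597787232745 [ 0.0002  0.0009 -0.016 ]
pred [434.36124148 242.89688773]
row [(410, 156), (411, 162), (412, 164), (413, 162), (414, 158), (415, 136), (416, 93), (417, 63), (418, 70), (419, 104), (420, 135), (421, 138), (422, 140), (423, 154), (424, 164), (425, 169), (426, 175), (427, 178), (428, 179), (429, 178), (430, 176), (431, 172), (432, 165), (433, 155), (434, 144), (435, 134), (436, 127), (437, 122), (438, 119), (439, 117), (440, 113), (441, 99), (442, 81), (443, 89), (444, 104), (445, 96), (446, 97), (447, 123), (448, 135), (449, 136), (450, 137), (451, 137), (452, 136), (453, 136), (454, 137), (455, 135), (456, 135), (457, 132), (458, 130), (459, 127), (460, 126), (461, 127)]
col [(220, 180), (221, 172), (222, 150), (223, 114), (224, 84), (225, 71), (226, 68), (227, 68), (228, 86), (229, 107), (230, 106), (231, 91), (232, 88), (233, 100), (234, 113), (235, 117), (236, 119), (237, 120), (238, 119), (239, 119), (240, 119), (241, 119), (242, 126), (243, 144), (244, 165), (245, 176), (246, 178), (247, 179), (248, 179), (249, 17
[... 1237 characters left out ...]
 114), (192, 108), (194, 109), (196, 92), (198, 67), (200, 70), (202, 67), (204, 72), (206, 136), (208, 159), (210, 126), (212, 157), (214, 163), (216, 163), (218, 163), (220, 163), (222, 164), (224, 166), (226, 165), (228, 163), (230, 162), (232, 163), (234, 164), (236, 164), (238, 161), (240, 154), (242, 151), (244, 154), (246, 155), (248, 155), (250, 155), (252, 152), (254, 151), (256, 152), (258, 154), (260, 151), (262, 151), (264, 156), (266, 161), (268, 128), (270, 118), (272, 114), (274, 113), (276, 77), (278, 70), (280, 73), (282, 77), (284, 79), (286, 76), (288, 78), (290, 81), (292, 86), (294, 153), (296, 154), (298, 139), (300, 138), (302, 139), (304, 139), (306, 136), (308, 139)]
```

Emit:
play_rows(
  rows=[
    {"dp":[-0.053,0.004,0],"delta_rot":[0,0,0],"gripper":1},
    {"dp":[-0.053,0.004,0],"delta_rot":[0,0,0],"gripper":1},
    {"dp":[-0.053,0.004,0],"delta_rot":[0,0,0],"gripper":1},
    {"dp":[-0.053,0.004,0],"delta_rot":[0,0,0],"gripper":1},
    {"dp":[-0.053,0.004,0],"delta_rot":[0,0,0],"gripper":1},
  ],
)

```text
t: 33.35
tool_pos: [0.5565, 0.1118, 0.1703]
tool_rot: [0.0, 0.768, 0.64, -0.0]
wrist_force: [0.5, -0.8, -1.5]
gripper_width: 0.0539
gripper_force: 42.3
```

Emit:
play_rows(
  rows=[
    {"dp":[-0.053,0.004,0],"delta_rot":[0,0,0],"gripper":1},
    {"dp":[-0.053,0.004,0],"delta_rot":[0,0,0],"gripper":1},
    {"dp":[-0.053,0.004,0],"delta_rot":[0,0,0],"gripper":1},
    {"dp":[-0.053,0.004,0],"delta_rot":[0,0,0],"gripper":1},
    {"dp":[-0.053,0.004,0],"delta_rot":[0,0,0],"gripper":1},
  ],
)

```text
t: 33.98
tool_pos: [0.5284, -0.1523, 0.1703]
tool_rot: [0.0, 0.768, 0.64, 0.0]
wrist_force: [-0.3, 0.5, -0.2]
gripper_width: 0.0541
gripper_force: 42.3
```

Emit:
play_rows(
  rows=[
    {"dp":[-0.053,0.004,0],"delta_rot":[0,0,0],"gripper":1},
    {"dp":[-0.053,0.004,0],"delta_rot":[0,0,0],"gripper":1},
    {"dp":[-0.053,0.004,0],"delta_rot":[0,0,0],"gripper":1},
    {"dp":[-0.053,0.004,0],"delta_rot":[0,0,0],"gripper":1},
    {"dp":[0,0,0],"delta_rot":[0,0,0],"gripper":1},
  ],
)

```text
t: 34.6
tool_pos: [0.5039, -0.3669, 0.1704]
tool_rot: [0.001, 0.77, 0.638, -0.001]
wrist_force: [0.0, 0.1, -0.4]
gripper_width: 0.0541
gripper_force: 42.4
```

Emit:
play_rows(
  rows=[
    {"dp":[0,0,0],"delta_rot":[0,0,0],"gripper":1},
    {"dp":[0,0,0],"delta_rot":[0,0,0],"gripper":1},
    {"dp":[0,0,0],"delta_rot":[0,0,0],"gripper":1},
    {"dp":[0,0,0],"delta_rot":[0,0,0],"gripper":1},
    {"dp":[0,0,0],"delta_rot":[0,0,0],"gripper":1},
  ],
)

```text
t: 35.22
tool_pos: [0.5063, -0.3618, 0.1704]
tool_rot: [0.0, 0.768, 0.64, 0.0]
wrist_force: [-0.5, 0.6, 0.2]
gripper_width: 0.0539
gripper_force: 42.4
```

```bash
cat >> h.py <<'E'
def profile(w,im,guess,z,L=.05,step=.001):
    "grey levels along dock x and dock y through guess at height z (mm: value)"
    g=cv2.cvtColor(im,6); dx=np.array([.1814,.9834]); dy=np.array([.9834,-.1814])
    for nm,d in (("dockx",dx),("across",dy)):
        e=np.arange(-L,L+1e-9,step); X=np.hstack([np.array(guess)+e[:,None]*d,np.full((len(e),1),z)])
        q=proj(w,X,True).astype(np.float32); v=cv2.remap(g,q[:,:1],q[:,1:],1).ravel()
        print(nm,[(int(round(a*1000)),int(b)) for a,b in zip(e,v)])
E
python3 - <<'E'
from h import *
w=vision.get_calibration("wrist"); im=vision.snapshot("wrist"); cv2.imwrite("pics/w11.png",im)
go([.522,-.2735,.08],(.9834,-.1814)); s=monitor.sense(); print(s["gripper_width"],s["gripper_force"])
rims(w,im,[.522,-.2735],.058,.066,80); rims(w,im,[.522,-.2735],.058,.061,80)
profile(w,im,[.522,-.2735],.058,.046)
E
```

```text
t 35.27 tcp [ 0.5063 -0.3619  0.1704] tool dp [ 0.0898 -0.0005  0.0904]
yaw 0.001 yaw -3.14 tilt [ 0.  0. -1.] q7 0.744
0.05367091106111356 42.379547618329525
pred px
 [320. 112.]
 ([0.5263, -0.271], [0.0656, 0.0672], 277)
 ([0.5257, -0.271], [0.0606, 0.061], 252)
 ([0.5257, -0.2709], [0.06, 0.0606], 248)
 ([0.4863, -0.2728], [0.0258, 0.1211], 472)
pred px
 [320. 112.]
 ([0.5257, -0.271], [0.0606, 0.061], 252)
 ([0.5257, -0.2709], [0.06, 0.0606], 248)
 ([0.5263, -0.271], [0.0656, 0.0672], 277)
 ([0.5257, -0.2724], [0.0526, 0.0535], 274)
dockx [(-46, 132), (-45, 132), (-44, 131), (-43, 131), (-42, 132), (-41, 133), (-40, 134), (-39, 131), (-38, 133), (-37, 122), (-36, 78), (-35, 37), (-34, 73), (-33, 113), (-32, 125), (-31, 132), (-30, 133), (-29, 148), (-28, 162), (-27, 136), (-26, 86), (-25, 87), (-24, 102), (-23, 104), (-22, 104), (-21, 105), (-20, 105), (-19, 106), (-18, 109), (-17, 134), (-16, 162), (-15, 165), (-14, 164), (-13, 167), (-12, 168), (-11, 168), (-10, 165), (-9, 163), (-8, 163), (-7, 166), (-6, 168), (-5, 170), (-4, 167), (-3, 168), (-2, 168), (-1, 167), (0, 166), (1
[... 817 characters left out ...]
(-18, 168), (-17, 168), (-16, 168), (-15, 166), (-14, 165), (-13, 165), (-12, 165), (-11, 164), (-10, 164), (-9, 165), (-8, 168), (-7, 168), (-6, 168), (-5, 169), (-4, 168), (-3, 167), (-2, 167), (-1, 163), (0, 166), (1, 164), (2, 167), (3, 169), (4, 169), (5, 168), (6, 165), (7, 142), (8, 112), (9, 107), (10, 108), (11, 105), (12, 104), (13, 103), (14, 104), (15, 106), (16, 108), (17, 106), (18, 107), (19, 108), (20, 107), (21, 107), (22, 105), (23, 105), (24, 106), (25, 107), (26, 109), (27, 108), (28, 110), (29, 103), (30, 70), (31, 60), (32, 68), (33, 116), (34, 163), (35, 163), (36, 107), (37, 75), (38, 84), (39, 78), (40, 58), (41, 50), (42, 57), (43, 65), (44, 63), (45, 66), (46, 68)]
```

```bash
python3 - <<'E'
from h import *
w=vision.get_calibration("wrist"); im=cv2.imread("pics/w11.png")
hsv=cv2.cvtColor(im,cv2.COLOR_BGR2HSV);H,S,V=[a.astype(int) for a in cv2.split(hsv)]
u=proj(w,[[.536,-.197,.0615]],True)[0];print(u)
m=((((H<8)|(H>172))&(S>150))).astype(np.uint8)
for q in cv2.findContours(m,cv2.RETR_EXTERNAL,cv2.CHAIN_APPROX_NONE)[0]:
    if cv2.contourArea(q)>100: print("red",cv2.boundingRect(q),cv2.minEnclosingCircle(cast(w,q[:,0],.0615,True)[:,:2].astype(np.float32)))
m=((H>100)&(H<125)&(S>120)).astype(np.uint8)
for q in cv2.findContours(m,cv2.RETR_EXTERNAL,cv2.CHAIN_APPROX_NONE)[0]:
    if cv2.contourArea(q)>200: print("blue",cv2.boundingRect(q),cv2.boxPoints(cv2.minAreaRect(cast(w,q[:,0],.031,True)[:,:2].astype(np.float32))).round(4).tolist())
E
```

```text
[319.7267699    1.17518812]
red (252, 30, 24, 21) ((0.4940226674079895, -0.21692517399787903), 0.01026875339448452)
red (302, 0, 45, 27) ((0.5381900668144226, -0.2008892297744751), 0.015413255430758)
blue (376, 61, 22, 193) [[0.5457000136375427, -0.3894999921321869], [0.5579000115394592, -0.3917999863624573], [0.5863000154495239, -0.24289999902248383], [0.5741999745368958, -0.24060000479221344]]
blue (122, 60, 20, 54) [[0.3637000024318695, -0.23360000550746918], [0.37950000166893005, -0.23829999566078186], [0.3919000029563904, -0.1956000030040741], [0.37610000371932983, -0.19099999964237213]]
blue (249, 58, 20, 195) [[0.44940000772476196, -0.3709000051021576], [0.461899995803833, -0.3732999861240387], [0.490200012922287, -0.22339999675750732], [0.47769999504089355, -0.22110000252723694]]
```

Emit:
play_rows(
  rows=[
    {"dp":[0.045,0,0],"delta_rot":[0,0,0],"gripper":1},
    {"dp":[0.0445,0,0],"delta_rot":[0,0,0],"gripper":1},
    {"dp":[0,0,0.03],"delta_rot":[0,0,0],"gripper":1},
    {"dp":[0,0,0.03],"delta_rot":[0,0,0],"gripper":1},
    {"dp":[0,0,0.015],"delta_rot":[0,0,0],"gripper":1},
  ],
)

```text
t: 35.9
tool_pos: [0.5219, -0.2737, 0.0941]
tool_rot: [-0.001, 0.768, 0.64, -0.0]
wrist_force: [0.2, -0.2, -0.9]
gripper_width: 0.0539
gripper_force: 42.4
```

Emit:
play_rows(
  rows=[
    {"dp":[0,0,0],"delta_rot":[0,0,0],"gripper":1},
    {"dp":[0,0,0],"delta_rot":[0,0,0],"gripper":1},
    {"dp":[0,0,0.003],"delta_rot":[0,0,0],"gripper":1},
    {"dp":[0,0,0.004],"delta_rot":[0,0,0],"gripper":1},
    {"dp":[0,0,0.002],"delta_rot":[0,0,0],"gripper":1},
  ],
)

```text
t: 36.52
tool_pos: [0.5229, -0.2742, 0.0867]
tool_rot: [0.0, 0.768, 0.64, 0.0]
wrist_force: [0.4, 2.3, 13.0]
gripper_width: 0.0538
gripper_force: 43.4
```

```bash
python3 - <<'E'
from h import *
s,p,R=st(); print(p,s["wrist_force"],s["moment"],R.T@np.array(s["moment"]))
F=np.array(s["wrist_force"]);M=np.array(s["moment"]); print(np.cross(F,M)/F@F if 0 else np.cross(F,M)/(F@F))
E
```

```text
[ 0.52289055 -0.27415955  0.08671295] [ 0.36635812  2.26734523 13.03598337] [ 0.2451882   0.11309273 -0.01255294] [0.1554604  0.22075549 0.01280144]
[-0.00857668  0.01826855 -0.00293641]
```

Emit:
play_rows(
  rows=[
    {"dp":[0,0,-0.004],"delta_rot":[0,0,0],"gripper":1},
    {"dp":[0,0,-0.004],"delta_rot":[0,0,0],"gripper":1},
    {"dp":[0.004,0,0],"delta_rot":[0,0,0],"gripper":1},
    {"dp":[0,0,0],"delta_rot":[0,0,0],"gripper":1},
    {"dp":[0,0,0.005],"delta_rot":[0,0,0],"gripper":1},
  ],
)

```text
t: 37.15
tool_pos: [0.5232, -0.27, 0.0893]
tool_rot: [0.0, 0.768, 0.64, 0.0]
wrist_force: [0.5, 0.4, -1.1]
gripper_width: 0.0536
gripper_force: 42.4
```

Emit:
play_rows(
  rows=[
    {"dp":[0,0,0.003],"delta_rot":[0,0,0],"gripper":1},
    {"dp":[0,0,0.001],"delta_rot":[0,0,0],"gripper":1},
    {"dp":[0,0,0.001],"delta_rot":[0,0,0],"gripper":1},
    {"dp":[0,0,0],"delta_rot":[0,0,0],"gripper":1},
    {"dp":[0,0,0],"delta_rot":[0,0,0],"gripper":1},
  ],
)

```text
t: 37.78
tool_pos: [0.5231, -0.2702, 0.0844]
tool_rot: [0.0, 0.768, 0.64, 0.0]
wrist_force: [0.3, 0.1, -0.9]
gripper_width: 0.0538
gripper_force: 42.4
```

```bash
python3 - <<'E'
from h import *
s,p,R=st(); F=np.array(s["wrist_force"]);M=np.array(s["moment"]); print(p,F,M,np.cross(F,M)/(F@F))
E
```

```text
[ 0.52308003 -0.27019946  0.08441296] [ 0.27390473  0.05056814 -0.86220133] [ 0.01171447 -0.05665737 -0.02800355] [-0.0612276  -0.00295982 -0.01962442]
```

Now past the rim without contact. Lower to the floor at about z = 0.056.

Emit:
play_rows(
  rows=[
    {"dp":[0,0,0.004],"delta_rot":[0,0,0],"gripper":1},
    {"dp":[0,0,0.005],"delta_rot":[0,0,0],"gripper":1},
    {"dp":[0,0,0.005],"delta_rot":[0,0,0],"gripper":1},
    {"dp":[0,0,0.005],"delta_rot":[0,0,0],"gripper":1},
    {"dp":[0,0,0],"delta_rot":[0,0,0],"gripper":1},
  ],
)

```text
t: 38.4
tool_pos: [0.5228, -0.2701, 0.0649]
tool_rot: [-0.0, 0.768, 0.64, -0.0]
wrist_force: [-0.0, -0.7, 0.2]
gripper_width: 0.0538
gripper_force: 42.4
```

Emit:
play_rows(
  rows=[
    {"dp":[0,0,0.004],"delta_rot":[0,0,0],"gripper":1},
    {"dp":[0,0,0.002],"delta_rot":[0,0,0],"gripper":1},
    {"dp":[0,0,0.001],"delta_rot":[0,0,0],"gripper":1},
    {"dp":[0,0,0],"delta_rot":[0,0,0],"gripper":1},
    {"dp":[0,0,0],"delta_rot":[0,0,0],"gripper":1},
  ],
)

```text
t: 39.02
tool_pos: [0.5231, -0.2702, 0.0584]
tool_rot: [0.0, 0.768, 0.64, -0.0]
wrist_force: [-0.3, -0.3, -0.0]
gripper_width: 0.0537
gripper_force: 42.4
```

Emit:
play_rows(
  rows=[
    {"dp":[0,0,0.001],"delta_rot":[0,0,0],"gripper":1},
    {"dp":[0,0,0.001],"delta_rot":[0,0,0],"gripper":1},
    {"dp":[0,0,0.001],"delta_rot":[0,0,0],"gripper":1},
    {"dp":[0,0,0],"delta_rot":[0,0,0],"gripper":1},
    {"dp":[0,0,0],"delta_rot":[0,0,0],"gripper":1},
  ],
)

```text
t: 39.65
tool_pos: [0.5236, -0.2706, 0.0559]
tool_rot: [0.001, 0.768, 0.64, 0.0]
wrist_force: [-0.5, -0.7, 7.9]
gripper_width: 0.0539
gripper_force: 43.1
```

Emit:
play_rows(
  rows=[
    {"dp":[0,0,-0.001],"delta_rot":[0,0,0],"gripper":-0.55},
    {"dp":[0,0,0],"delta_rot":[0,0,0],"gripper":-0.55},
    {"dp":[0,0,-0.02],"delta_rot":[0,0,0],"gripper":-0.6},
    {"dp":[0,0,-0.05],"delta_rot":[0,0,0],"gripper":-1},
    {"dp":[0,0,-0.035],"delta_rot":[0,0,0],"gripper":-1},
  ],
)

```text
t: 40.28
tool_pos: [0.5231, -0.2707, 0.1643]
tool_rot: [0.001, 0.769, 0.64, 0.0]
wrist_force: [-0.2, 0.1, -0.3]
gripper_width: 0.0855
gripper_force: 0.0
```

Emit:
play_rows(
  rows=[
    {"dp":[0,0,0],"delta_rot":[0,0,0],"gripper":-1},
    {"dp":[0,0,0],"delta_rot":[0,0,0],"gripper":-1},
    {"dp":[0,0,0],"delta_rot":[0,0,0],"gripper":-1},
    {"dp":[0,0,0],"delta_rot":[0,0,0],"gripper":-1},
    {"dp":[0,0,0],"delta_rot":[0,0,0],"gripper":-1},
  ],
)

```text
t: 40.9
tool_pos: [0.5228, -0.2702, 0.161]
tool_rot: [-0.0, 0.768, 0.64, -0.0]
wrist_force: [0.6, -0.7, -0.8]
gripper_width: 0.0859
gripper_force: 0.0
```

```bash
python3 - <<'E'
from h import *
w=vision.get_calibration("wrist"); im=vision.snapshot("wrist"); cv2.imwrite("pics/w12.png",im)
s,p,R=st();print(p)
print("b");rims(w,im,[.523,-.2705],.072,.050,70); print("a");rims(w,im,[.523,-.2705],.058,.066,70)
E
```

```text
[ 0.52287234 -0.27018447  0.16102078]
b
pred px
 [321. 250.]
 ([0.5241, -0.2712], [0.0499, 0.05], 492)
 ([0.5267, -0.2603], [0.048, 0.057], 181)
 ([0.4993, -0.2425], [0.024, 0.0704], 317)
 ([0.527, -0.2622], [0.0353, 0.0386], 115)
a
pred px
 [321. 244.]
 ([0.4973, -0.2491], [0.0608, 0.0694], 446)
 ([0.5259, -0.264], [0.0681, 0.0716], 354)
 ([0.5254, -0.2689], [0.0668, 0.0741], 1084)
 ([0.526, -0.2645], [0.0509, 0.0605], 181)
```

Emit:
play_rows(
  rows=[
    {"dp":[0.0524,-0.0141,0],"delta_rot":[0,0,0],"gripper":-1},
    {"dp":[0.0524,-0.0141,0],"delta_rot":[0,0,0],"gripper":-1},
    {"dp":[0.0524,-0.0141,0],"delta_rot":[0,0,0],"gripper":-1},
    {"dp":[0.0524,-0.0141,0],"delta_rot":[0,0,0],"gripper":-1},
    {"dp":[0.0524,-0.0141,0],"delta_rot":[0,0,0],"gripper":-1},
  ],
)

```text
t: 41.58
tool_pos: [0.5007, 0.002, 0.1614]
tool_rot: [0.0, 0.768, 0.64, 0.0]
wrist_force: [1.3, 0.1, -0.4]
gripper_width: 0.0852
gripper_force: 0.0
```

Emit:
play_rows(
  rows=[
    {"dp":[0.0524,-0.0141,0],"delta_rot":[0,0,0],"gripper":-1},
    {"dp":[0.0524,-0.0141,0],"delta_rot":[0,0,0],"gripper":-1},
    {"dp":[0.0524,-0.0141,0],"delta_rot":[0,0,0],"gripper":-1},
    {"dp":[0.0524,-0.0141,0],"delta_rot":[0,0,0],"gripper":-1},
    {"dp":[0.0524,-0.0141,0],"delta_rot":[0,0,0],"gripper":-1},
  ],
)

```text
t: 42.2
tool_pos: [0.4786, 0.2725, 0.1614]
tool_rot: [-0.0, 0.768, 0.64, 0.0]
wrist_force: [1.7, 0.4, -0.5]
gripper_width: 0.0853
gripper_force: 0.0
```

Emit:
play_rows(
  rows=[
    {"dp":[0.0524,-0.0141,0],"delta_rot":[0,0,0],"gripper":-1},
    {"dp":[0.0524,-0.0141,0],"delta_rot":[0,0,0],"gripper":-1},
    {"dp":[0,0,0],"delta_rot":[0,0,0],"gripper":-1},
    {"dp":[0,0,0],"delta_rot":[0,0,0],"gripper":-1},
    {"dp":[0,0,0],"delta_rot":[0,0,0],"gripper":-1},
  ],
)

```text
t: 42.82
tool_pos: [0.4705, 0.3776, 0.1614]
tool_rot: [0.0, 0.769, 0.639, -0.0]
wrist_force: [0.8, -0.0, -1.0]
gripper_width: 0.0854
gripper_force: 0.0
```

```bash
python3 - <<'E'
from h import *
w=vision.get_calibration("wrist"); im=vision.snapshot("wrist"); cv2.imwrite("pics/w13.png",im)
go([.4715,.3786,.041],(.9834,-.1814))
rims(w,im,[.4715,.3786],.058,.039,70);rims(w,im,[.4715,.3786],.058,.044,70)
E
```

```text
t 42.88 tcp [0.4705 0.3778 0.1615] tool dp [0.001  0.0008 0.1205]
yaw -0.001 yaw 3.141 tilt [-0.  0. -1.] q7 -0.567
pred px
 [322. 242.]
 ([0.4702, 0.3794], [0.0391, 0.0391], 156)
 ([0.4702, 0.3794], [0.0386, 0.0388], 152)
 ([0.4564, 0.3903], [0.0248, 0.0697], 239)
 ([0.4814, 0.3848], [0.0088, 0.0179], 78)
pred px
 [322. 242.]
 ([0.4564, 0.3903], [0.0248, 0.0697], 239)
 ([0.4702, 0.3794], [0.0391, 0.0391], 156)
 ([0.4702, 0.3794], [0.0386, 0.0388], 152)
 ([0.4814, 0.3848], [0.0088, 0.0179], 78)
```

Emit:
play_rows(
  rows=[
    {"dp":[0.0015,-0.0005,0.045],"delta_rot":[0,0,0],"gripper":-1},
    {"dp":[0,0,0.045],"delta_rot":[0,0,0],"gripper":-0.6},
    {"dp":[0,0,0.0285],"delta_rot":[0,0,0],"gripper":-0.4},
    {"dp":[0,0,0],"delta_rot":[0,0,0],"gripper":0},
    {"dp":[0,0,0],"delta_rot":[0,0,0],"gripper":1},
  ],
  squeeze=40,
)

```text
t: 43.5
tool_pos: [0.4707, 0.3803, 0.0441]
tool_rot: [-0.0, 0.769, 0.64, 0.001]
wrist_force: [0.4, 0.1, 0.9]
gripper_width: 0.0423
gripper_force: 40.5
```

Emit:
play_rows(
  rows=[
    {"dp":[0,0,0],"delta_rot":[0,0,0],"gripper":1},
    {"dp":[0,0,0],"delta_rot":[0,0,0],"gripper":1},
    {"dp":[0,0,-0.01],"delta_rot":[0,0,0],"gripper":1},
    {"dp":[0,0,-0.03],"delta_rot":[0,0,0],"gripper":1},
    {"dp":[0,0,-0.05],"delta_rot":[0,0,0],"gripper":1},
  ],
)

```text
t: 44.12
tool_pos: [0.4694, 0.3799, 0.1335]
tool_rot: [0.0, 0.768, 0.64, -0.001]
wrist_force: [-0.2, 0.6, 0.1]
gripper_width: 0.0427
gripper_force: 40.7
```

Emit:
play_rows(
  rows=[
    {"dp":[0,0,-0.048],"delta_rot":[0,0,0],"gripper":1},
    {"dp":[0,0,0],"delta_rot":[0,0,0],"gripper":1},
    {"dp":[0,0,0],"delta_rot":[0,0,0],"gripper":1},
    {"dp":[0,0,0],"delta_rot":[0,0,0],"gripper":1},
    {"dp":[0,0,0],"delta_rot":[0,0,0],"gripper":1},
  ],
)

```text
t: 44.75
tool_pos: [0.4697, 0.3801, 0.1801]
tool_rot: [0.0, 0.768, 0.64, -0.001]
wrist_force: [-0.5, -0.1, -0.3]
gripper_width: 0.0422
gripper_force: 40.7
```

```bash
python3 - <<'E'
from h import *
w=vision.get_calibration("wrist"); im=vision.snapshot("wrist"); cv2.imwrite("pics/w14.png",im)
s,p,R=st(); c0=p; zr=p[2]-.042+.058
rims(w,im,p[:2],zr,.039,75)
go([.5241,-.2712,.18],(.9834,-.1814)); print(s["gripper_width"],s["gripper_force"])
c=vision.get_calibration("top"); t=vision.snapshot("top"); cv2.imwrite("pics/t14.png",t)
g=cv2.cvtColor(t,6); old=cv2.cvtColor(cv2.imread("pics/t10.png"),6)
d=cv2.absdiff(g,old)[205:285,375:505]; print("top diff px>40:",(d>40).sum())
E
```

```text
pred px
 [320. 337.]
 ([0.4705, 0.3806], [0.0393, 0.0395], 407)
 ([0.4684, 0.3675], [0.0122, 0.0417], 198)
 ([0.4665, 0.3507], [0.0169, 0.0283], 291)
 ([0.4602, 0.3496], [0.0114, 0.0265], 97)
t 44.8 tcp [0.4698 0.3801 0.1802] tool dp [-0.6308  0.1712  0.0009]
yaw 0.001 yaw -3.141 tilt [-0.001 -0.001 -1.   ] q7 -0.584
0.042306674710503554 40.73317447677255
top diff px>40: 142
```

Emit:
play_rows(
  rows=[
    {"dp":[-0.0555,0.0132,0],"delta_rot":[0,0,0],"gripper":1},
    {"dp":[-0.0555,0.0132,0],"delta_rot":[0,0,0],"gripper":1},
    {"dp":[-0.0555,0.0132,0],"delta_rot":[0,0,0],"gripper":1},
    {"dp":[-0.0555,0.0132,0],"delta_rot":[0,0,0],"gripper":1},
    {"dp":[-0.0555,0.0132,0],"delta_rot":[0,0,0],"gripper":1},
  ],
)

```text
t: 45.48
tool_pos: [0.4846, 0.0938, 0.1808]
tool_rot: [-0.0, 0.768, 0.64, 0.0]
wrist_force: [1.0, -0.7, -0.5]
gripper_width: 0.0425
gripper_force: 40.7
```

Emit:
play_rows(
  rows=[
    {"dp":[-0.0555,0.0132,0],"delta_rot":[0,0,0],"gripper":1},
    {"dp":[-0.0555,0.0132,0],"delta_rot":[0,0,0],"gripper":1},
    {"dp":[-0.0555,0.0132,0],"delta_rot":[0,0,0],"gripper":1},
    {"dp":[-0.0555,0.0132,0],"delta_rot":[0,0,0],"gripper":1},
    {"dp":[-0.0555,0.0132,0],"delta_rot":[0,0,0],"gripper":1},
  ],
)

```text
t: 46.1
tool_pos: [0.4995, -0.191, 0.1807]
tool_rot: [-0.0, 0.768, 0.64, 0.0]
wrist_force: [0.3, 0.6, -0.3]
gripper_width: 0.0425
gripper_force: 40.8
```

Emit:
play_rows(
  rows=[
    {"dp":[-0.0555,0.0132,0],"delta_rot":[0,0,0],"gripper":1},
    {"dp":[-0.0555,0.0132,0],"delta_rot":[0,0,0],"gripper":1},
    {"dp":[-0.0555,0.0132,0],"delta_rot":[0,0,0],"gripper":1},
    {"dp":[0,0,0],"delta_rot":[0,0,0],"gripper":1},
    {"dp":[0,0,0],"delta_rot":[0,0,0],"gripper":1},
  ],
)

```text
t: 46.72
tool_pos: [0.5081, -0.3601, 0.1803]
tool_rot: [-0.0, 0.769, 0.64, -0.0]
wrist_force: [-0.0, 0.9, -0.4]
gripper_width: 0.0428
gripper_force: 40.8
```

Emit:
play_rows(
  rows=[
    {"dp":[0,0,0],"delta_rot":[0,0,0],"gripper":1},
    {"dp":[0,0,0],"delta_rot":[0,0,0],"gripper":1},
    {"dp":[0,0,0],"delta_rot":[0,0,0],"gripper":1},
    {"dp":[0,0,0],"delta_rot":[0,0,0],"gripper":1},
    {"dp":[0,0,0],"delta_rot":[0,0,0],"gripper":1},
  ],
)

```text
t: 47.35
tool_pos: [0.5085, -0.3601, 0.1809]
tool_rot: [0.0, 0.768, 0.64, 0.0]
wrist_force: [1.0, 0.3, -0.7]
gripper_width: 0.0424
gripper_force: 40.8
```

```bash
python3 - <<'E'
from h import *
w=vision.get_calibration("wrist"); im=vision.snapshot("wrist"); cv2.imwrite("pics/w15.png",im)
s,p,R=st()
rims(w,im,[.524,-.271],.072,.050,70); rims(w,im,[.524,-.271],.072,.055,70)
go([.5241,-.2712,.13],(.9834,-.1814)); print(s["gripper_width"],s["gripper_force"])
E
```

```text
Traceback (most recent call last):
  File "h.py", line 40, in rims
    el=cv2.fitEllipse(cv2.convexHull((P*1e4).astype(np.float32)))
cv2.error: OpenCV(4.12.0) /io/opencv/modules/imgproc/src/shapedescr.cpp:361: error: (-201:Incorrect size of input array) There should be at least 5 points to fit the ellipse in function 'fitEllipseNoDirect'
```

```bash
sed -i 's/        el=cv2.fit/        if len(cv2.convexHull(P.astype(np.float32)))<6: continue\n        el=cv2.fit/' h.py; python3 - <<'E'
from h import *
w=vision.get_calibration("wrist"); im=cv2.imread("pics/w15.png")
s,p,R=st()
rims(w,im,[.524,-.271],.072,.050,70); rims(w,im,[.524,-.271],.072,.055,70)
go([.5241,-.2712,.13],(.9834,-.1814))
E
```

```text
pred px
 [319. 111.]
 ([0.524, -0.2716], [0.0496, 0.0498], 210)
 ([0.524, -0.2716], [0.0491, 0.0495], 206)
 ([0.4901, -0.2594], [0.024, 0.072], 444)
 ([0.5237, -0.2723], [0.0419, 0.0442], 269)
pred px
 [319. 111.]
 ([0.5246, -0.2738], [0.0584, 0.0613], 451)
 ([0.524, -0.2716], [0.0496, 0.0498], 210)
 ([0.524, -0.2716], [0.0491, 0.0495], 206)
 ([0.4901, -0.2594], [0.024, 0.072], 444)
t 47.4 tcp [ 0.5085 -0.3602  0.1808] tool dp [ 0.0903 -0.0007  0.0508]
yaw 0.001 yaw -3.141 tilt [-0. -0. -1.] q7 0.752
```

Emit:
play_rows(
  rows=[
    {"dp":[0.045,0,0],"delta_rot":[0,0,0],"gripper":1},
    {"dp":[0.045,-0.0007,0],"delta_rot":[0,0,0],"gripper":1},
    {"dp":[0,0,0.03],"delta_rot":[0,0,0],"gripper":1},
    {"dp":[0,0,0.025],"delta_rot":[0,0,0],"gripper":1},
    {"dp":[0,0,0],"delta_rot":[0,0,0],"gripper":1},
  ],
)

```text
t: 48.02
tool_pos: [0.5231, -0.2712, 0.1247]
tool_rot: [-0.001, 0.768, 0.64, -0.001]
wrist_force: [0.1, 0.1, 0.4]
gripper_width: 0.0424
gripper_force: 40.8
```

Emit:
play_rows(
  rows=[
    {"dp":[0,0,0.003],"delta_rot":[0,0,0],"gripper":1},
    {"dp":[0,0,0.004],"delta_rot":[0,0,0],"gripper":1},
    {"dp":[0,0,0.004],"delta_rot":[0,0,0],"gripper":1},
    {"dp":[0,0,0.004],"delta_rot":[0,0,0],"gripper":1},
    {"dp":[0,0,0.003],"delta_rot":[0,0,0],"gripper":1},
  ],
)

```text
t: 48.65
tool_pos: [0.524, -0.2715, 0.1076]
tool_rot: [-0.0, 0.768, 0.64, -0.0]
wrist_force: [-0.7, -0.1, -0.7]
gripper_width: 0.043
gripper_force: 40.8
```

It is in past the rim. Down to about 0.072.

Emit:
play_rows(
  rows=[
    {"dp":[0,0,0.006],"delta_rot":[0,0,0],"gripper":1},
    {"dp":[0,0,0.007],"delta_rot":[0,0,0],"gripper":1},
    {"dp":[0,0,0.007],"delta_rot":[0,0,0],"gripper":1},
    {"dp":[0,0,0.007],"delta_rot":[0,0,0],"gripper":1},
    {"dp":[0,0,0.004],"delta_rot":[0,0,0],"gripper":1},
  ],
)

```text
t: 49.28
tool_pos: [0.5239, -0.2715, 0.0763]
tool_rot: [-0.0, 0.768, 0.64, -0.0]
wrist_force: [-0.2, 0.6, -0.7]
gripper_width: 0.0428
gripper_force: 40.8
```

Emit:
play_rows(
  rows=[
    {"dp":[0,0,0.002],"delta_rot":[0,0,0],"gripper":1},
    {"dp":[0,0,0.001],"delta_rot":[0,0,0],"gripper":1},
    {"dp":[0,0,0.001],"delta_rot":[0,0,0],"gripper":1},
    {"dp":[0,0,0.001],"delta_rot":[0,0,0],"gripper":1},
    {"dp":[0,0,0],"delta_rot":[0,0,0],"gripper":1},
  ],
)

```text
t: 49.9
tool_pos: [0.524, -0.2715, 0.0718]
tool_rot: [0.0, 0.768, 0.64, -0.0]
wrist_force: [0.4, -0.1, -0.6]
gripper_width: 0.0427
gripper_force: 40.8
```

Emit:
play_rows(
  rows=[
    {"dp":[0,0,0.001],"delta_rot":[0,0,0],"gripper":1},
    {"dp":[0,0,0.001],"delta_rot":[0,0,0],"gripper":1},
    {"dp":[0,0,0.0005],"delta_rot":[0,0,0],"gripper":1},
    {"dp":[0,0,0],"delta_rot":[0,0,0],"gripper":1},
    {"dp":[0,0,0],"delta_rot":[0,0,0],"gripper":1},
  ],
)

```text
t: 50.52
tool_pos: [0.5248, -0.2721, 0.0703]
tool_rot: [0.001, 0.768, 0.64, 0.001]
wrist_force: [-1.0, 1.0, 13.4]
gripper_width: 0.0423
gripper_force: 48.6
```

Emit:
play_rows(
  rows=[
    {"dp":[0,0,-0.001],"delta_rot":[0,0,0],"gripper":-0.3},
    {"dp":[0,0,0],"delta_rot":[0,0,0],"gripper":-0.3},
    {"dp":[0,0,-0.02],"delta_rot":[0,0,0],"gripper":-0.4},
    {"dp":[0,0,-0.05],"delta_rot":[0,0,0],"gripper":-1},
    {"dp":[0,0,-0.035],"delta_rot":[0,0,0],"gripper":-1},
  ],
)

```text
t: 51.15
tool_pos: [0.5241, -0.2721, 0.1782]
tool_rot: [0.001, 0.769, 0.64, 0.0]
wrist_force: [0.1, 0.0, 0.7]
gripper_width: 0.0858
gripper_force: 0.0
```

Emit:
play_rows(
  rows=[
    {"dp":[0,0,0],"delta_rot":[0,0,0],"gripper":-1},
    {"dp":[0,0,0],"delta_rot":[0,0,0],"gripper":-1},
    {"dp":[0,0,0],"delta_rot":[0,0,0],"gripper":-1},
    {"dp":[0,0,0],"delta_rot":[0,0,0],"gripper":-1},
    {"dp":[0,0,0],"delta_rot":[0,0,0],"gripper":-1},
  ],
)

```text
t: 51.78
tool_pos: [0.5238, -0.2716, 0.175]
tool_rot: [-0.0, 0.768, 0.64, -0.0]
wrist_force: [-0.1, 0.0, -0.3]
gripper_width: 0.0852
gripper_force: 0.0
```

```bash
python3 - <<'E'
from h import *
w=vision.get_calibration("wrist"); im=vision.snapshot("wrist"); cv2.imwrite("pics/w16.png",im)
s,p,R=st();print(p)
rims(w,im,[.524,-.2715],.086,.039,70)
E
```

```text
[ 0.52383913 -0.27157793  0.17504537]
pred px
 [321. 250.]
 ([0.5258, -0.2707], [0.0388, 0.0392], 164)
 ([0.5258, -0.2707], [0.0384, 0.0387], 160)
 ([0.5256, -0.2709], [0.0435, 0.0448], 228)
 ([0.4781, -0.2718], [0.0016, 0.0876], 242)
```

Emit:
play_rows(
  rows=[
    {"dp":[0.0491,-0.0174,0],"delta_rot":[0,0,0],"gripper":-1},
    {"dp":[0.0491,-0.0174,0],"delta_rot":[0,0,0],"gripper":-1},
    {"dp":[0.0491,-0.0174,0],"delta_rot":[0,0,0],"gripper":-1},
    {"dp":[0.0491,-0.0174,0],"delta_rot":[0,0,0],"gripper":-1},
    {"dp":[0.0491,-0.0174,0],"delta_rot":[0,0,0],"gripper":-1},
  ],
)

```text
t: 52.45
tool_pos: [0.4823, -0.0128, 0.1753]
tool_rot: [-0.0, 0.768, 0.64, 0.0]
wrist_force: [1.4, -0.3, 0.4]
gripper_width: 0.0853
gripper_force: 0.0
```

Emit:
play_rows(
  rows=[
    {"dp":[0.0491,-0.0174,0],"delta_rot":[0,0,0],"gripper":-1},
    {"dp":[0.0491,-0.0174,0],"delta_rot":[0,0,0],"gripper":-1},
    {"dp":[0.0491,-0.0174,0],"delta_rot":[0,0,0],"gripper":-1},
    {"dp":[0.0491,-0.0174,0],"delta_rot":[0,0,0],"gripper":-1},
    {"dp":[0.0491,-0.0174,0],"delta_rot":[0,0,0],"gripper":-1},
  ],
)

```text
t: 53.08
tool_pos: [0.441, 0.2446, 0.1754]
tool_rot: [-0.0, 0.768, 0.64, 0.0]
wrist_force: [0.6, -0.0, 0.7]
gripper_width: 0.0854
gripper_force: 0.0
```

Emit:
play_rows(
  rows=[
    {"dp":[0,0,0],"delta_rot":[0,0,0],"gripper":-1},
    {"dp":[0,0,0],"delta_rot":[0,0,0],"gripper":-1},
    {"dp":[0,0,0],"delta_rot":[0,0,0],"gripper":-1},
    {"dp":[0,0,0],"delta_rot":[0,0,0],"gripper":-1},
    {"dp":[0,0,0],"delta_rot":[0,0,0],"gripper":-1},
  ],
)

```text
t: 53.7
tool_pos: [0.4417, 0.2423, 0.1754]
tool_rot: [-0.0, 0.769, 0.64, 0.0]
wrist_force: [-0.6, -1.3, 0.2]
gripper_width: 0.0852
gripper_force: 0.0
```

```bash
python3 - <<'E'
from h import *
w=vision.get_calibration("wrist"); im=vision.snapshot("wrist"); cv2.imwrite("pics/w17.png",im)
go([.4426,.2421,.052],(.9834,-.1814))
rims(w,im,[.4426,.2421],.069,.028,60);rims(w,im,[.4426,.2421],.069,.033,60)
E
```

```text
t 53.75 tcp [0.4417 0.2425 0.1754] tool dp [-0.0002  0.001   0.1234]
yaw 0.0 yaw -3.141 tilt [-0.  0. -1.] q7 -0.471
pred px
 [322. 242.]
 ([0.4406, 0.242], [0.028, 0.028], 109)
 ([0.4406, 0.242], [0.0275, 0.0277], 105)
 ([0.4785, 0.1971], [0.0189, 0.0432], 77)
 ([0.4348, 0.196], [0.0239, 0.0387], 137)
pred px
 [322. 242.]
 ([0.4348, 0.196], [0.0239, 0.0387], 137)
 ([0.4785, 0.1971], [0.0189, 0.0432], 77)
 ([0.4406, 0.242], [0.028, 0.028], 109)
 ([0.4406, 0.242], [0.0275, 0.0277], 105)
```

Emit:
play_rows(
  rows=[
    {"dp":[-0.0007,-0.001,0.05],"delta_rot":[0,0,0],"gripper":-0.6},
    {"dp":[0,0,0.045],"delta_rot":[0,0,0],"gripper":-0.3},
    {"dp":[0,0,0.0275],"delta_rot":[0,0,0],"gripper":-0.2},
    {"dp":[0,0,0],"delta_rot":[0,0,0],"gripper":0.1},
    {"dp":[0,0,0],"delta_rot":[0,0,0],"gripper":1},
  ],
  squeeze=40,
)

```text
t: 54.38
tool_pos: [0.441, 0.2423, 0.0538]
tool_rot: [0.0, 0.768, 0.64, 0.0]
wrist_force: [0.5, -0.2, -0.4]
gripper_width: 0.0318
gripper_force: 39.6
```

Emit:
play_rows(
  rows=[
    {"dp":[0,0,0],"delta_rot":[0,0,0],"gripper":1},
    {"dp":[0,0,0],"delta_rot":[0,0,0],"gripper":1},
    {"dp":[0,0,-0.01],"delta_rot":[0,0,0],"gripper":1},
    {"dp":[0,0,-0.03],"delta_rot":[0,0,0],"gripper":1},
    {"dp":[0,0,-0.05],"delta_rot":[0,0,0],"gripper":1},
  ],
)

```text
t: 55.0
tool_pos: [0.4399, 0.2416, 0.1437]
tool_rot: [0.0, 0.768, 0.64, -0.001]
wrist_force: [-0.0, 0.9, 0.2]
gripper_width: 0.0316
gripper_force: 39.8
```

Emit:
play_rows(
  rows=[
    {"dp":[0,0,-0.055],"delta_rot":[0,0,0],"gripper":1},
    {"dp":[0,0,0],"delta_rot":[0,0,0],"gripper":1},
    {"dp":[0,0,0],"delta_rot":[0,0,0],"gripper":1},
    {"dp":[0,0,0],"delta_rot":[0,0,0],"gripper":1},
    {"dp":[0,0,0],"delta_rot":[0,0,0],"gripper":1},
  ],
)

```text
t: 55.62
tool_pos: [0.4402, 0.2418, 0.1971]
tool_rot: [0.0, 0.768, 0.64, -0.001]
wrist_force: [0.4, 0.2, -1.2]
gripper_width: 0.032
gripper_force: 39.8
```

```bash
python3 - <<'E'
from h import *
w=vision.get_calibration("wrist"); im=vision.snapshot("wrist"); cv2.imwrite("pics/w18.png",im)
s,p,R=st(); rims(w,im,p[:2],p[2]-.053+.069,.028,60)
go([.525,-.2712,.2],(.9834,-.1814)); print(s["gripper_width"],s["gripper_force"])
E
```

```text
pred px
 [320. 337.]
 ([0.4409, 0.2423], [0.0281, 0.0283], 364)
 ([0.4598, 0.2992], [0.0073, 0.067], 119)
 ([0.4612, 0.2435], [0.0049, 0.0304], 124)
 ([0.4236, 0.2708], [0.0126, 0.0689], 123)
t 55.67 tcp [0.4403 0.2419 0.1972] tool dp [-0.4892  0.1763 -0.0022]
yaw 0.0 yaw -3.141 tilt [-0.001 -0.001 -1.   ] q7 -0.501
0.03176893867163098 39.76149067282677
```

Emit:
play_rows(
  rows=[
    {"dp":[-0.0527,0.016,0],"delta_rot":[0,0,0],"gripper":1},
    {"dp":[-0.0527,0.016,0],"delta_rot":[0,0,0],"gripper":1},
    {"dp":[-0.0527,0.016,0],"delta_rot":[0,0,0],"gripper":1},
    {"dp":[-0.0527,0.016,0],"delta_rot":[0,0,0],"gripper":1},
    {"dp":[-0.0527,0.016,0],"delta_rot":[0,0,0],"gripper":1},
  ],
)

```text
t: 56.3
tool_pos: [0.4714, -0.033, 0.1977]
tool_rot: [-0.0, 0.768, 0.64, -0.0]
wrist_force: [1.4, 1.0, 0.1]
gripper_width: 0.0317
gripper_force: 39.8
```

Emit:
play_rows(
  rows=[
    {"dp":[-0.0527,0.016,0],"delta_rot":[0,0,0],"gripper":1},
    {"dp":[-0.0527,0.016,0],"delta_rot":[0,0,0],"gripper":1},
    {"dp":[-0.0527,0.016,0],"delta_rot":[0,0,0],"gripper":1},
    {"dp":[-0.0527,0.016,0],"delta_rot":[0,0,0],"gripper":1},
    {"dp":[-0.0527,0.016,0],"delta_rot":[0,0,0],"gripper":1},
  ],
)

```text
t: 56.92
tool_pos: [0.5025, -0.3068, 0.1971]
tool_rot: [-0.0, 0.768, 0.64, -0.0]
wrist_force: [0.5, 1.5, 0.6]
gripper_width: 0.0313
gripper_force: 39.8
```

Emit:
play_rows(
  rows=[
    {"dp":[-0.0527,0.016,0],"delta_rot":[0,0,0],"gripper":1},
    {"dp":[0,0,0],"delta_rot":[0,0,0],"gripper":1},
    {"dp":[0,0,0],"delta_rot":[0,0,0],"gripper":1},
    {"dp":[0,0,0],"delta_rot":[0,0,0],"gripper":1},
    {"dp":[0,0,0],"delta_rot":[0,0,0],"gripper":1},
  ],
)

```text
t: 57.55
tool_pos: [0.5094, -0.3584, 0.1978]
tool_rot: [-0.0, 0.768, 0.641, 0.0]
wrist_force: [0.3, 0.9, 0.5]
gripper_width: 0.0317
gripper_force: 39.8
```

```bash
python3 - <<'E'
from h import *
w=vision.get_calibration("wrist"); im=vision.snapshot("wrist"); cv2.imwrite("pics/w19.png",im)
s,p,R=st()
rims(w,im,[.525,-.271],.086,.039,60)
go([.525,-.2712,.13],(.9834,-.1814)); print(s["gripper_width"],s["gripper_force"])
E
```

```text
pred px
 [320. 113.]
 ([0.5258, -0.271], [0.0385, 0.0388], 161)
 ([0.5258, -0.271], [0.0381, 0.0383], 157)
 ([0.4886, -0.2716], [0.0111, 0.0517], 165)
 ([0.5259, -0.2725], [0.0311, 0.0315], 221)
t 57.6 tcp [ 0.5093 -0.3586  0.1979] tool dp [ 0.0887 -0.0002  0.0679]
yaw 0.002 yaw -3.139 tilt [ 0.  0. -1.] q7 0.762
0.03150064522648453 39.81813099235296
```

Emit:
play_rows(
  rows=[
    {"dp":[0.0445,0,0],"delta_rot":[0,0,0],"gripper":1},
    {"dp":[0.044,0,0],"delta_rot":[0,0,0],"gripper":1},
    {"dp":[0,0,0.03],"delta_rot":[0,0,0],"gripper":1},
    {"dp":[0,0,0.02],"delta_rot":[0,0,0],"gripper":1},
    {"dp":[0,0,0],"delta_rot":[0,0,0],"gripper":1},
  ],
)

```text
t: 58.22
tool_pos: [0.5239, -0.2727, 0.1468]
tool_rot: [-0.001, 0.769, 0.64, -0.001]
wrist_force: [0.3, 0.4, -0.7]
gripper_width: 0.0317
gripper_force: 39.8
```

Emit:
play_rows(
  rows=[
    {"dp":[0,0,0.003],"delta_rot":[0,0,0],"gripper":1},
    {"dp":[0,0,0.004],"delta_rot":[0,0,0],"gripper":1},
    {"dp":[0,0,0.004],"delta_rot":[0,0,0],"gripper":1},
    {"dp":[0,0,0.003],"delta_rot":[0,0,0],"gripper":1},
    {"dp":[0,0,0.002],"delta_rot":[0,0,0],"gripper":1},
  ],
)

```text
t: 58.85
tool_pos: [0.5248, -0.2726, 0.1317]
tool_rot: [-0.0, 0.768, 0.64, -0.0]
wrist_force: [-0.4, 0.3, -0.2]
gripper_width: 0.0319
gripper_force: 39.8
```

Emit:
play_rows(
  rows=[
    {"dp":[0.001,0,0.007],"delta_rot":[0,0,0],"gripper":1},
    {"dp":[0,0,0.009],"delta_rot":[0,0,0],"gripper":1},
    {"dp":[0,0,0.009],"delta_rot":[0,0,0],"gripper":1},
    {"dp":[0,0,0.009],"delta_rot":[0,0,0],"gripper":1},
    {"dp":[0,0,0.006],"delta_rot":[0,0,0],"gripper":1},
  ],
)

```text
t: 59.48
tool_pos: [0.5248, -0.2716, 0.0911]
tool_rot: [-0.0, 0.768, 0.64, -0.0]
wrist_force: [0.3, -0.6, -0.6]
gripper_width: 0.0313
gripper_force: 39.8
```

Emit:
play_rows(
  rows=[
    {"dp":[0,0,0.003],"delta_rot":[0,0,0],"gripper":1},
    {"dp":[0,0,0.002],"delta_rot":[0,0,0],"gripper":1},
    {"dp":[0,0,0.001],"delta_rot":[0,0,0],"gripper":1},
    {"dp":[0,0,0],"delta_rot":[0,0,0],"gripper":1},
    {"dp":[0,0,0],"delta_rot":[0,0,0],"gripper":1},
  ],
)

```text
t: 60.1
tool_pos: [0.5251, -0.2716, 0.086]
tool_rot: [0.0, 0.768, 0.64, 0.0]
wrist_force: [0.1, -0.2, -0.1]
gripper_width: 0.0314
gripper_force: 39.8
```

Emit:
play_rows(
  rows=[
    {"dp":[0,0,0.001],"delta_rot":[0,0,0],"gripper":1},
    {"dp":[0,0,0.001],"delta_rot":[0,0,0],"gripper":1},
    {"dp":[0,0,0.0005],"delta_rot":[0,0,0],"gripper":1},
    {"dp":[0,0,0],"delta_rot":[0,0,0],"gripper":1},
    {"dp":[0,0,0],"delta_rot":[0,0,0],"gripper":1},
  ],
)

```text
t: 60.72
tool_pos: [0.5264, -0.2727, 0.0853]
tool_rot: [0.001, 0.768, 0.64, 0.001]
wrist_force: [-3.1, 2.0, 30.7]
gripper_width: 0.0316
gripper_force: 56.0
```

Emit:
play_rows(
  rows=[
    {"dp":[0,0,-0.0015],"delta_rot":[0,0,0],"gripper":-0.1},
    {"dp":[0,0,0],"delta_rot":[0,0,0],"gripper":-0.1},
    {"dp":[0,0,-0.02],"delta_rot":[0,0,0],"gripper":-0.2},
    {"dp":[0,0,-0.05],"delta_rot":[0,0,0],"gripper":-0.5},
    {"dp":[0,0,-0.035],"delta_rot":[0,0,0],"gripper":-1},
  ],
)

```text
t: 61.35
tool_pos: [0.525, -0.2722, 0.1927]
tool_rot: [0.001, 0.769, 0.64, 0.0]
wrist_force: [0.7, 0.5, -0.3]
gripper_width: 0.0801
gripper_force: 0.0
```

Emit:
play_rows(
  rows=[
    {"dp":[0,0,-0.02],"delta_rot":[0,0,0],"gripper":-1},
    {"dp":[0,0,0],"delta_rot":[0,0,0],"gripper":-1},
    {"dp":[0,0,0],"delta_rot":[0,0,0],"gripper":-1},
    {"dp":[0,0,0],"delta_rot":[0,0,0],"gripper":-1},
    {"dp":[0,0,0],"delta_rot":[0,0,0],"gripper":-1},
  ],
)

```text
t: 61.98
tool_pos: [0.5247, -0.2716, 0.2092]
tool_rot: [-0.0, 0.768, 0.64, -0.0]
wrist_force: [-0.2, -0.3, 0.5]
gripper_width: 0.0855
gripper_force: 0.0
```

```bash
python3 - <<'E'
from h import *
w=vision.get_calibration("wrist"); im=vision.snapshot("wrist"); cv2.imwrite("pics/w20.png",im)
s,p,R=st();print(p)
for z,D in ((.1,.028),(.086,.039),(.072,.05)): rims(w,im,[.525,-.2715],z,D,60)
E
```

```text
[ 0.52475054 -0.27165931  0.20935205]
pred px
 [321. 241.]
 ([0.5268, -0.2718], [0.0278, 0.028], 107)
 ([0.5268, -0.2717], [0.0274, 0.0276], 145)
 ([0.5266, -0.2708], [0.0313, 0.0332], 167)
 ([0.5473, -0.3013], [0.002, 0.0422], 97)
pred px
 [321. 235.]
 ([0.4898, -0.2665], [0.0015, 0.0856], 238)
 ([0.5259, -0.2752], [0.0331, 0.0351], 167)
 ([0.5252, -0.2697], [0.0416, 0.047], 487)
 ([0.5261, -0.2762], [0.0293, 0.0295], 107)
pred px
 [321. 230.]
 ([0.5244, -0.2738], [0.0438, 0.0495], 487)
 ([0.5121, -0.2019], [0.0229, 0.0945], 154)
 ([0.528, -0.2697], [0.0633, 0.0637], 964)
 ([0.5251, -0.2795], [0.0348, 0.037], 167)
```

View pics/w20.png

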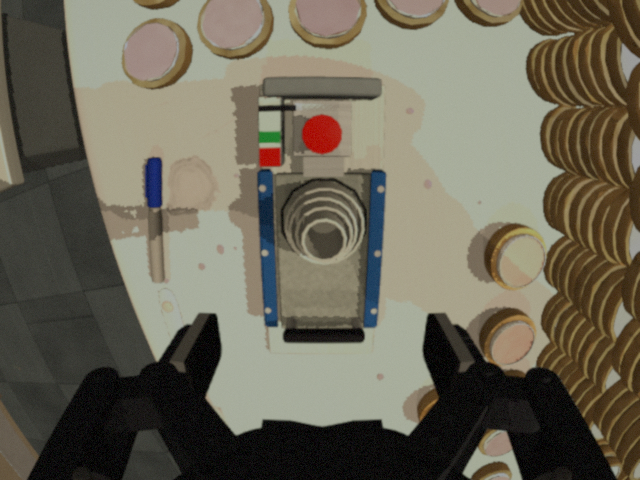

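All four beakers are nested in the ring, the pin is down and the needle is at zero (277,106). Now turn and go to the handle.

Emit:
play_rows(
  rows=[
    {"dp":[-0.027,0,0],"delta_rot":[0,0,0],"gripper":0.2},
    {"dp":[-0.04,0,0],"delta_rot":[0,0,0],"gripper":0.2},
    {"dp":[-0.04,0,0],"delta_rot":[0,0,0],"gripper":0.2},
    {"dp":[0,0,0],"delta_rot":[0,0,-0.1745],"gripper":0.2},
    {"dp":[0,0,0],"delta_rot":[0,0,-0.1745],"gripper":0.2},
  ],
)

```text
t: 62.65
tool_pos: [0.5052, -0.3775, 0.2094]
tool_rot: [-0.0, 0.644, 0.765, -0.0]
wrist_force: [0.5, 0.4, -0.6]
gripper_width: 0.0341
gripper_force: 0.0
```

Emit:
play_rows(
  rows=[
    {"dp":[0,0,0],"delta_rot":[0,0,-0.1745],"gripper":0.2},
    {"dp":[0,0,0],"delta_rot":[0,0,-0.1745],"gripper":0.2},
    {"dp":[0,0,0],"delta_rot":[0,0,-0.1745],"gripper":0.2},
    {"dp":[0,0,0],"delta_rot":[0,0,-0.1745],"gripper":0.2},
    {"dp":[0,0,0],"delta_rot":[0,0,-0.1745],"gripper":0.2},
  ],
)

```text
t: 63.28
tool_pos: [0.5055, -0.3769, 0.2095]
tool_rot: [-0.0, 0.26, 0.966, 0.0]
wrist_force: [-1.3, 0.6, 0.4]
gripper_width: 0.0344
gripper_force: 0.0
```

Emit:
play_rows(
  rows=[
    {"dp":[0,0,0],"delta_rot":[0,0,-0.1745],"gripper":0.2},
    {"dp":[0,0,0],"delta_rot":[0,0,-0.1745],"gripper":0.2},
    {"dp":[0,0,0],"delta_rot":[0,0,0],"gripper":0.2},
    {"dp":[0,0,0],"delta_rot":[0,0,0],"gripper":0.2},
    {"dp":[0,0,0],"delta_rot":[0,0,0],"gripper":0.2},
  ],
)

```text
t: 63.9
tool_pos: [0.5057, -0.3768, 0.2097]
tool_rot: [-0.0, 0.092, 0.996, -0.0]
wrist_force: [-0.0, 0.0, 0.1]
gripper_width: 0.0342
gripper_force: 0.0
```

```bash
python3 - <<'E'
from h import *
go([.504,-.377,.0325],(.1814,.9834)); print(monitor.sense()["gripper_width"])
E
```

```text
t 63.9 tcp [ 0.5057 -0.3768  0.2097] tool dp [ 0.0016 -0.0005  0.1772]
yaw -0.002 yaw 3.14 tilt [-0. -0. -1.] q7 2.141
0.03423492297029132
```

Emit:
play_rows(
  rows=[
    {"dp":[0.0015,0,0.06],"delta_rot":[0,0,0],"gripper":0.2},
    {"dp":[0,0,0.055],"delta_rot":[0,0,0],"gripper":0.2},
    {"dp":[0,0,0.042],"delta_rot":[0,0,0],"gripper":0.2},
    {"dp":[0,0,0.02],"delta_rot":[0,0,0],"gripper":0.2},
    {"dp":[0,0,0],"delta_rot":[0,0,0],"gripper":0.2},
  ],
  squeeze=60,
)

```text
t: 64.53
tool_pos: [0.5039, -0.3765, 0.0322]
tool_rot: [-0.001, 0.091, 0.996, 0.0]
wrist_force: [-0.1, -0.8, 1.2]
gripper_width: 0.0344
gripper_force: 0.0
```

Emit:
play_rows(
  rows=[
    {"dp":[0,0,0],"delta_rot":[0,0,0],"gripper":1},
    {"dp":[0,0,0],"delta_rot":[0,0,0],"gripper":1},
    {"dp":[0,0,0],"delta_rot":[0,0,0],"gripper":1},
    {"dp":[0,0,0],"delta_rot":[0,0,0],"gripper":1},
    {"dp":[0,0,0],"delta_rot":[0,0,0],"gripper":1},
  ],
)

```text
t: 65.15
tool_pos: [0.5052, -0.3774, 0.0347]
tool_rot: [0.001, 0.091, 0.996, -0.001]
wrist_force: [-0.8, -0.6, 8.8]
gripper_width: 0.0108
gripper_force: 59.8
```

Emit:
play_rows(
  rows=[
    {"dp":[0,-0.002,0],"delta_rot":[0,0,0],"gripper":1},
    {"dp":[0,-0.003,0],"delta_rot":[0,0,0],"gripper":1},
    {"dp":[0,-0.003,0],"delta_rot":[0,0,0],"gripper":1},
    {"dp":[0,-0.003,0],"delta_rot":[0,0,0],"gripper":1},
    {"dp":[0,-0.003,0],"delta_rot":[0,0,0],"gripper":1},
  ],
)

```text
t: 65.78
tool_pos: [0.5029, -0.3901, 0.0347]
tool_rot: [0.001, 0.09, 0.996, 0.0]
wrist_force: [-1.8, 6.4, 12.3]
gripper_width: 0.0107
gripper_force: 60.4
```

Emit:
play_rows(
  rows=[
    {"dp":[0,-0.003,0],"delta_rot":[0,0,0],"gripper":1},
    {"dp":[0,-0.003,0],"delta_rot":[0,0,0],"gripper":1},
    {"dp":[0,-0.002,0],"delta_rot":[0,0,0],"gripper":1},
    {"dp":[0,-0.002,0],"delta_rot":[0,0,0],"gripper":1},
    {"dp":[0,0,0],"delta_rot":[0,0,0],"gripper":1},
  ],
)

```text
t: 66.4
tool_pos: [0.5013, -0.3994, 0.0347]
tool_rot: [0.001, 0.09, 0.996, 0.001]
wrist_force: [-0.3, 8.7, 14.1]
gripper_width: 0.011
gripper_force: 60.5
```

Emit:
play_rows(
  rows=[
    {"dp":[0,-0.002,0],"delta_rot":[0,0,0],"gripper":1},
    {"dp":[0,-0.002,0],"delta_rot":[0,0,0],"gripper":1},
    {"dp":[0,-0.002,0],"delta_rot":[0,0,0],"gripper":1},
    {"dp":[0,-0.001,0],"delta_rot":[0,0,0],"gripper":1},
    {"dp":[0,0,0],"delta_rot":[0,0,0],"gripper":1},
  ],
)

```text
t: 67.03
tool_pos: [0.5002, -0.4056, 0.0347]
tool_rot: [0.001, 0.09, 0.996, 0.001]
wrist_force: [-1.0, 11.9, 15.3]
gripper_width: 0.0107
gripper_force: 60.8
```

```bash
python3 - <<'E'
from h import *
s,p,R=st(); print(p, np.round(s["wrist_force"],1))
im=vision.snapshot("top"); c=vision.get_calibration("top"); cv2.imwrite("pics/t21.png",im)
dx=np.array([.1814,.9834]); G=cast(c,(400.857,254.357),.035)[0]
out=[]
for e in np.arange(-12,34,2):
    q=proj(c,[*(G[:2]+dx*e/1000),.035])[0]; out.append((int(e),*cv2.getRectSubPix(im,(1,1),tuple(q.astype(np.float32)))[0,0].tolist()))
print(out)
E
```

```text
[ 0.50024346 -0.40557909  0.03469294] [-1.  11.9 15.3]
[(-12, 58, 65, 182), (-10, 93, 102, 178), (-8, 124, 136, 169), (-6, 127, 144, 146), (-4, 105, 123, 110), (-2, 76, 98, 76), (0, 57, 86, 54), (2, 71, 111, 66), (4, 107, 142, 102), (6, 141, 166, 137), (8, 167, 181, 163), (10, 178, 187, 175), (12, 180, 187, 177), (14, 181, 188, 177), (16, 181, 188, 177), (18, 180, 187, 177), (20, 178, 185, 175), (22, 171, 178, 168), (24, 162, 168, 160), (26, 156, 163, 155), (28, 164, 172, 163), (30, 166, 176, 167), (32, 156, 168, 160)]
```

The needle is mid-green again (about 25 mm). Hold, then ease back.

Emit:
play_rows(
  rows=[
    {"dp":[0,0,0],"delta_rot":[0,0,0],"gripper":1},
    {"dp":[0,0,0],"delta_rot":[0,0,0],"gripper":1},
    {"dp":[0,0,0],"delta_rot":[0,0,0],"gripper":1},
    {"dp":[0,0,0],"delta_rot":[0,0,0],"gripper":1},
    {"dp":[0,0,0],"delta_rot":[0,0,0],"gripper":1},
  ],
)

```text
t: 67.7
tool_pos: [0.5002, -0.4056, 0.0347]
tool_rot: [0.001, 0.09, 0.996, 0.001]
wrist_force: [-0.5, 11.0, 15.2]
gripper_width: 0.0109
gripper_force: 60.8
```

Emit:
play_rows(
  rows=[
    {"dp":[0,0,0],"delta_rot":[0,0,0],"gripper":1},
    {"dp":[0,0,0],"delta_rot":[0,0,0],"gripper":1},
    {"dp":[0,0,0],"delta_rot":[0,0,0],"gripper":1},
    {"dp":[0,0,0],"delta_rot":[0,0,0],"gripper":1},
    {"dp":[0,0,0],"delta_rot":[0,0,0],"gripper":1},
  ],
)

```text
t: 68.32
tool_pos: [0.5002, -0.4056, 0.0347]
tool_rot: [0.001, 0.09, 0.996, 0.001]
wrist_force: [-1.5, 12.7, 14.3]
gripper_width: 0.011
gripper_force: 60.8
```

Emit:
play_rows(
  rows=[
    {"dp":[0,0,0],"delta_rot":[0,0,0],"gripper":1},
    {"dp":[0,0,0],"delta_rot":[0,0,0],"gripper":1},
    {"dp":[0,0,0],"delta_rot":[0,0,0],"gripper":1},
    {"dp":[0,0,0],"delta_rot":[0,0,0],"gripper":1},
    {"dp":[0,0,0],"delta_rot":[0,0,0],"gripper":1},
  ],
)

```text
t: 68.95
tool_pos: [0.5002, -0.4056, 0.0347]
tool_rot: [0.001, 0.09, 0.996, 0.001]
wrist_force: [-0.1, 12.2, 15.6]
gripper_width: 0.0105
gripper_force: 60.8
```

Emit:
play_rows(
  rows=[
    {"dp":[0,0.003,0],"delta_rot":[0,0,0],"gripper":1},
    {"dp":[0,0.004,0],"delta_rot":[0,0,0],"gripper":1},
    {"dp":[0,0.004,0],"delta_rot":[0,0,0],"gripper":1},
    {"dp":[0,0.004,0],"delta_rot":[0,0,0],"gripper":1},
    {"dp":[0,0.004,0],"delta_rot":[0,0,0],"gripper":1},
  ],
)

```text
t: 69.58
tool_pos: [0.5032, -0.3885, 0.0347]
tool_rot: [0.001, 0.09, 0.996, -0.0]
wrist_force: [-1.3, 2.1, 9.9]
gripper_width: 0.0105
gripper_force: 60.0
```

Emit:
play_rows(
  rows=[
    {"dp":[0,0.004,0],"delta_rot":[0,0,0],"gripper":1},
    {"dp":[0,0.003,0],"delta_rot":[0,0,0],"gripper":1},
    {"dp":[0,0.002,0],"delta_rot":[0,0,0],"gripper":1},
    {"dp":[0,0.001,0],"delta_rot":[0,0,0],"gripper":1},
    {"dp":[0,0,0],"delta_rot":[0,0,0],"gripper":1},
  ],
)

```text
t: 70.2
tool_pos: [0.5048, -0.3792, 0.0347]
tool_rot: [0.001, 0.091, 0.996, -0.001]
wrist_force: [-1.3, -0.6, 8.4]
gripper_width: 0.011
gripper_force: 59.8
```

Emit:
play_rows(
  rows=[
    {"dp":[0,0.001,0],"delta_rot":[0,0,0],"gripper":1},
    {"dp":[0,0.001,0],"delta_rot":[0,0,0],"gripper":1},
    {"dp":[0,0.0005,0],"delta_rot":[0,0,0],"gripper":1},
    {"dp":[0,0,0],"delta_rot":[0,0,0],"gripper":1},
    {"dp":[0,0,0],"delta_rot":[0,0,0],"gripper":0.3},
  ],
)

```text
t: 70.82
tool_pos: [0.5049, -0.3763, 0.034]
tool_rot: [0.001, 0.091, 0.996, -0.0]
wrist_force: [0.7, 0.2, -0.1]
gripper_width: 0.0275
gripper_force: 0.0
```

Emit:
play_rows(
  rows=[
    {"dp":[0,0,0],"delta_rot":[0,0,0],"gripper":0.2},
    {"dp":[0,0,0],"delta_rot":[0,0,0],"gripper":0.2},
    {"dp":[0,0,-0.03],"delta_rot":[0,0,0],"gripper":0.2},
    {"dp":[0,0,-0.06],"delta_rot":[0,0,0],"gripper":0.2},
    {"dp":[0,0,-0.06],"delta_rot":[0,0,0],"gripper":0.2},
  ],
)

```text
t: 71.45
tool_pos: [0.5039, -0.3759, 0.1843]
tool_rot: [-0.001, 0.091, 0.996, 0.0]
wrist_force: [1.4, -0.6, 0.3]
gripper_width: 0.0341
gripper_force: 0.0
```

Emit:
play_rows(
  rows=[
    {"dp":[0,0.02,-0.04],"delta_rot":[0,0,0],"gripper":0.2},
    {"dp":[0,0.04,0],"delta_rot":[0,0,0],"gripper":0.2},
    {"dp":[0,0,0],"delta_rot":[0,0,0],"gripper":0.2},
    {"dp":[0,0,0],"delta_rot":[0,0,0],"gripper":0.2},
    {"dp":[0,0,0],"delta_rot":[0,0,0],"gripper":0.2},
  ],
)

```text
t: 72.08
tool_pos: [0.5146, -0.318, 0.2226]
tool_rot: [-0.0, 0.091, 0.996, -0.0]
wrist_force: [0.5, 0.1, -0.6]
gripper_width: 0.0343
gripper_force: 0.0
```

```bash
python3 - <<'E'
from h import *
cv2.imwrite("pics/w22.png",vision.snapshot("wrist")); cv2.imwrite("pics/t22.png",vision.snapshot("top")); print(st()[1],monitor.sense()["t"])
E
```

```text
[ 0.51473687 -0.31790434  0.22257633] 72.175
```

View pics/w22.png

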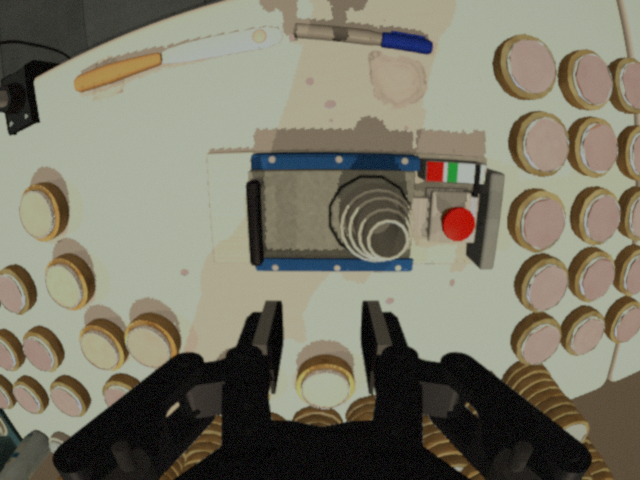

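The beakers stand nested in the ring, the needle is at the zero end (477,178) and the pin is down at (458,224). Hand it in.

```bash
python3 -c "
from rig import robot
print(robot.close_job())"
```

```text
the job is handed in; nothing more can be done
None
```

I handed the job in at about 72 s: the sled is home with the pin down, both pull-tests were held in green (about 26 mm empty, 25 mm loaded) and eased back to zero, and all four beakers stand nested on the ring.

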